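Set the hanger collar at the scribed line and hang the drip pail

ROBOT

A 7-joint arm with a two-finger parallel gripper is mounted at the origin on the work surface. World frame = base frame: x ahead of the robot, y to its left, z up, the work surface at z = 0. Lengths are in m, angles in rad, forces in N, time in s.
With the tool pointing down it reaches from about 0.425 to 0.875 m from the base axis. Payload 4.7 kg.
Tool frame: the origin (TCP) lies on the centre line of the jaws, within the pads' length; the fingertips stand ahead of it and the grasp point (between the pads) lies 8 mm behind it (ctrl.finger_overhang is the x of the fingertips in the tool frame, in m); x points along the fingers, z is the direction in which the jaws open and shut, and the axes are right-handed (so a half turn about x gives the same grasp; the last joint's range is limited). The gripper opens to 87 mm and grips with 3 to 60 N. Pads are 19 mm wide; open, the fingers measure 117 mm over their backs; the gripper's body (75 mm by 190 mm) begins 51 mm behind the grasp point.
Start: joints at [-1.268, 0.321, -0.07, 1.45, 0.023, 1.371, -0.057], TCP at [0.185, 0.623, 0.234] pointing down, gripper open.
Joint ranges: [-2.86, 2.86], [-0.3, 2.09], [-1.38, 1.24], [0.06, 2.45], [-1.56, 4.7], [0.09, 2.05], [-2.69, 2.69]. Speed limits (rad/s): [2.57, 2.57, 3.14, 3.14, 3.14, 3.14, 3.14].

INTERFACE

Orientations are given as a rotation vector (axis times angle).
In Python, from bench import readout, viewer, job, nets, ctrl gives the robot as it stands.
- The arm moves only by the shell command python3 -m creep 'ROWS' [FORCE]. ROWS is JSON, a list of rows, each an object with "linear": the shift along the tool's x, y, z in m, a list of three; "twist": the turn, a rotation vector about the tool's x, y, z in degrees, a list of three; "fingers": the gripper's target within -1 to 1 (shut at 1, half-way at 0, fully open at -1). A call has 1 to 8 rows; each row is the pose to reach, as a shift and turn from the pose commanded when the call began, along the tool's axes at that moment; what a row does not reach only later rows make up. A row lasts 1/12 s, in which the tool goes at most 41.7 mm and 7.16 degrees, less where a joint would pass 70% of its speed; a pose out of reach is approached as far as the arm can. A call with a gripper value outside its range is refused whole. The fingers move at their own pace and stop on an object; FORCE is the grip in N (left out, the last holds). Time passes only in rows, so rows that repeat a pose let the fingers close. It gives the time, the measured TCP pose, the force and the opening at its end, in the units of the state.
- readout.get_state(): the state, without advancing time (a new reading comes with each control period).
- viewer.get_image(name): name is "scene" or "top" or "wrist"; returns (picture, depth): 420x560x3 uint8, red, green, blue; 420x560 float32, m along the optical axis (not along the pixel's ray), 0 where there is no reading.
- viewer.camera_params(name): a dict with "K" (3x3 intrinsics, pixels), "k1" (the pictures are not rectified: a ray, as slopes to the right and down, at radius r is drawn at 1 + k1 r^2 times it, then the intrinsics apply), "cam_to_world" (4x4, takes a point from camera to world coordinates). Camera axes: x right, y down, z forward; pixel columns grow to the right and rows downward; lengths in m; the calibration is good to about 2 mm. A picture is of the moment at which its call begins: read the wrist's pose just before it. camera_params takes no time and is no camera call; for the wrist camera it gives the pose at the moment of the call.
- job.close_job(): hands the job in, once; it reports no verdict.
Trained networks look in the newest picture that a camera, given by its name, has taken for a name from the list of things; names that differ only in an ending like _2 or _b are one class to them, and where a whole thing is asked for, a point or a joint stands for the part that bears it (a point fixed in the world has none). Each returns a list of dicts, best first, with "conf" (0 to 1); they miss things now and then, are a little off and sometimes report something else, mostly with a low value. They report only what shows in the picture. A call takes as long as a camera call. They do not tell look-alikes from the thing itself.
- nets.boxes_of(camera, label): "centre" ([x, y, z] in m, in world coordinates, good to about 4 mm: the middle of the surface that is visible of it).
- nets.place_of(camera, label): "centre" ([x, y, z] in m, in world coordinates, good to about 4 mm: a listed point, or the origin of a listed thing).
The state is a dict: "time": time; "joint_positions": joint angles; "qd": joint speeds; "joint_torque": joint torques, N m; "position": TCP position; "tool_rot": TCP orientation; "ft_force": force on the tool from outside, world axes, zero at the start; "torque": the same for the moment, N m; "grip_width": opening from 0.0 (shut) to 1.0 (fully open).
Only numpy, scipy, OpenCV 4.12 (cv2) and the standard library are available. Lean on these libraries where they do the work, as an engineer would, in place of code of your own. Each camera call takes 0.05 s, during which the arm holds its last target.

TASK

Slide the hanger collar along the bar until its pointer stands at the dark line scribed across the wooden batten, and let go of it there. Then raise the small pail's folded bail upright and hang the pail by it on both prongs of the collar's hook, so that it hangs straight and still with the collar left at the line. Do not tip the pail over, and leave the jar, the glass paperweight and the jacks where they are.

Things in the scene. Friction and masses are not known exactly. Their poses are not given: they have to be found in the camera images.
- frame: Fixed frame. Origin: on the bench under the bar's middle; y along the bar, z up, -x (hook side) roughly faces the robot. Dark red base 90 x 360 x 16 mm, 22 mm square posts at y = +-160 mm, steel bar 16 mm square, 360 mm long, axis 200 mm above the bench. Behind it, parallel, a wooden batten at x = 42 to 68 mm, its top 200 mm above the bench.
- collar: Dark steel collar 36 x 60 (along bar) x 36 mm on the bar. Slides along the frame's y, cannot turn, stays where left (friction about 3 N), stops 110 mm either side of the bar's middle. Origin on the bar axis, axes as the frame's. On top a steel grip block 24 x 24 mm, 30 mm tall; behind (+x) a pointer over the batten; in front (-x) a double hook (see hook_seat).
- collar_grip (a point): Point inside the collar's grip block, where to pinch it from above: 35 mm above the bar axis, 17 mm above the collar's flat top, 13 mm below the block's top. Axes as the frame's.
- collar_pointer (a point): Tip of the collar's pointer (3 mm wide), just over the batten. Axes as the frame's.
- hook_seat (a point): Where the middle of the bail's top wire lies when seated in both prongs' Vs. Prongs: 6 mm rods, centre lines 54 mm apart along y, 48 mm clear between for the fingers. Each reaches to -x from the collar; the V's bottom is 78 mm in front of the bar axis; its flanks rise 24 mm over 23 mm either side, the outer one ending in the tip. Axes as the frame's.
- mark: The dark scribed line, 3 mm wide and 26 mm long, across the top of the batten. Origin at its middle, on the batten's top; its y axis runs along the bar. It is fixed.
- pail: Small loose steel pail, 56 mm wide at the foot, 68 mm at the rim, 60 mm tall, about 0.3 kg, empty. Origin: centre of its underside; z up; y along the bail's hinge line, which is 52 mm above the underside.
- bail (a joint): Angle of the bail about the pail's y axis: 0 upright, positive folded towards the pail's +x side; stops at +-1.45 rad. Light friction keeps it about where it is left.
- bail_top (a point): Middle of the bail's straight top wire. The bail is a U of 5 mm round wire, 82 mm between the legs' centre lines; the top wire runs along the pail's y axis, 72 mm of it straight, 76 mm from the hinge line. Folded, it stands well outside the rim with room for a finger between. To hang, it passes over the prong tips from the hook's open front (-x).
- jar: Bystander: amber glass jar 60 mm across, 90 mm tall. Origin under its centre.
- paperweight: Bystander: green glass paperweight 68 mm across, 58 mm tall. Origin under its centre.
- jacks: Bystander: U-shaped steel jacks lying on the bench, 160 x 84 x 10 mm. Origin under the middle.
Things that resemble listed ones, but are neither listed nor needed, are in the scene too. What is shaped like the pail but green, pink or yellow is not meant.

How it is judged:
By the outcome, as a careful person would: the job done as asked, in the order asked, and still so for the second after the job is handed in, with the robot touching nothing.
It also fails if it takes over 72 s, if anything falls off the work surface, if the arm or the gripper's body presses on something with over 40 N, if the wrist force passes 120 N, or if a joint passes its speed limit or range.

## Working session

There is one attempt and no reset: what is moved stays moved. The work goes in short steps, Python scripts to look and compute and a shell command to move; the robot and the scene stay as the last step left them, time stands still between calls to the robot, and variables do not carry over. Pictures are saved under pics/ and viewed, and the job is handed in when it is done.

```bash
ls; mkdir -p pics
cat > h.py <<'E'
import numpy as np, cv2
from scipy.spatial.transform import Rotation as R
from bench import readout, viewer, job, nets, ctrl
def shot(cam,name):
    im,d=viewer.get_image(cam); p=viewer.camera_params(cam)
    cv2.imwrite(f'pics/{name}.png',im[:,:,::-1]); np.savez(f'pics/{name}.npz',im=im,d=d,K=p['K'],k1=p['k1'],T=p['cam_to_world'])
    return im,d,p
def load(name):
    z=np.load(f'pics/{name}.npz'); return z
def unproj(z,u,v,depth=None):
    K=z['K'];k1=float(z['k1'])
    x=(u-K[0,2])/K[0,0];y=(v-K[1,2])/K[1,1]
    a,b=x,y
    for _ in range(20):
        r2=a*a+b*b; a=x/(1+k1*r2); b=y/(1+k1*r2)
    dd=z['d'][int(round(v)),int(round(u))] if depth is None else depth
    return (z['T']@np.array([a*dd,b*dd,dd,1]))[:3]
def ray(z,u,v):
    o=z['T'][:3,3]; p=unproj(z,u,v,1.0); return o,p-o
def onplane(z,u,v,h):
    o,d=ray(z,u,v); return o+d*(h-o[2])/d[2]
def proj(z,P):
    T=np.linalg.inv(z['T']); c=T@np.append(P,1); a,b=c[0]/c[2],c[1]/c[2]; f=1+float(z['k1'])*(a*a+b*b)
    K=z['K']; return K[0,0]*a*f+K[0,2],K[1,1]*b*f+K[1,2]
def totool(dw):
    s=readout.get_state(); return R.from_rotvec(s['tool_rot']).inv().apply(dw)
E
python3 - <<'E'
from h import *
np.set_printoptions(precision=4,suppress=True)
s=readout.get_state(); print(s, ctrl.finger_overhang)
print(R.from_rotvec(s['tool_rot']).as_matrix())
for c in('scene','top'):
    shot(c,c+'0')
    for l in ('pail','bail_top','collar_grip','collar_pointer','hook_seat','mark','frame','jar','paperweight','jacks'):
        try:
            for r in nets.place_of(c,l): print(c,l,r)
        except Exception as e: print(l,e)
print(readout.get_state()['time'])
E
```

```text
pics
{'time': 0.0, 'joint_positions': array([-1.2679,  0.3218, -0.0701,  1.4517,  0.0226,  1.3708, -0.0569]), 'qd': array([-0.0007,  0.0003, -0.0001, -0.0016, -0.0001, -0.0002, -0.    ]), 'joint_torque': array([  0.0003, -49.1278,  -0.4042, -31.2538,  -0.0641,   0.0435,
         0.0002]), 'position': array([0.185 , 0.6225, 0.2325]), 'tool_rot': array([-0.9952,  1.3336,  0.9931]), 'ft_force': array([-1.0077,  0.2586,  0.7425]), 'torque': array([-0.0057,  0.0032,  0.0885]), 'grip_width': 1.0004737491843327} 0.011
[[-0.0005 -0.9586  0.2847]
 [-0.0019  0.2847  0.9586]
 [-1.     -0.0001 -0.0019]]
scene pail {'centre': [0.3545, 0.333, 0.0024], 'conf': 0.86}
scene pail {'centre': [0.6571, 0.2873, -0.0037], 'conf': 0.85}
scene pail {'centre': [0.5052, 0.2679, 0.0031], 'conf': 0.72}
scene pail {'centre': [0.5139, 0.3892, -0.0013], 'conf': 0.68}
scene pail {'centre': [0.5954, -0.2099, 0.2363], 'conf': 0.58}
scene bail_top {'centre': [0.5734, 0.2419, 0.0685], 'conf': 0.65}
scene bail_top {'centre': [0.6635, 0.2915, 0.1284], 'conf': 0.65}
scene bail_top {'centre': [0.5137, 0.3903, 0.1273], 'conf
[... 1118 characters left out ...]
op {'centre': [0.5146, 0.3868, 0.13], 'conf': 0.63}
top bail_top {'centre': [0.6554, 0.2865, 0.1313], 'conf': 0.59}
top bail_top {'centre': [0.3522, 0.3286, 0.1269], 'conf': 0.43}
top collar_grip {'centre': [0.5961, -0.2095, 0.2321], 'conf': 0.96}
top collar_pointer {'centre': [0.6476, -0.2065, 0.2083], 'conf': 0.97}
top hook_seat {'centre': [0.5213, -0.215, 0.2187], 'conf': 0.86}
top mark {'centre': [0.5901, -0.1068, 0.0004], 'conf': 0.71}
top frame {'centre': [0.5875, -0.1078, 0.0015], 'conf': 0.97}
top jar {'centre': [0.3981, 0.0339, -0.0024], 'conf': 0.9}
top paperweight {'centre': [0.3723, -0.3009, 0.0025], 'conf': 0.91}
top jacks {'centre': [0.3943, -0.1097, -0.0015], 'conf': 0.93}
1.1
```

View pics/scene0.png

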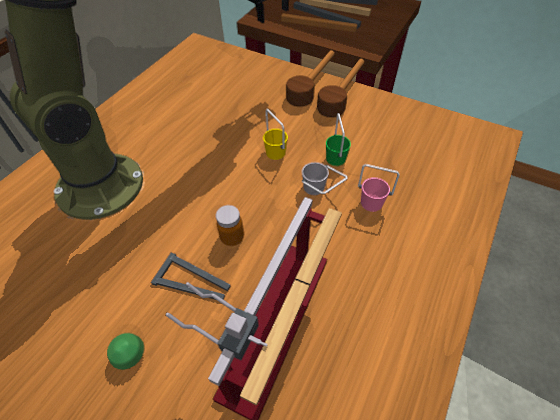

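View pics/top0.png

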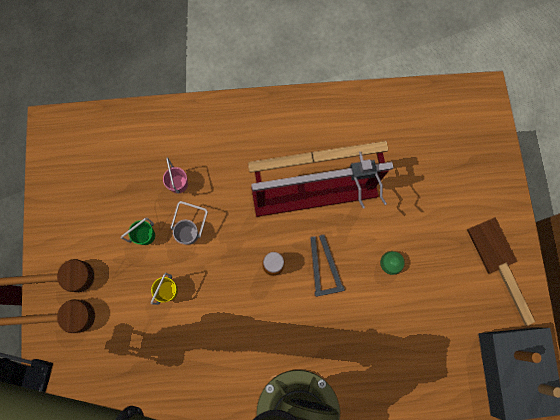

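Run:
```python
from h import *
a=load('scene0')['im'][180:420,140:370]; b=load('scene0')['im'][90:240,240:420]; c=load('top0')['im'][130:230,230:430]
cv2.imwrite('pics/c1.png',cv2.resize(a,None,fx=2.5,fy=2.5,interpolation=2)[:,:,::-1])
cv2.imwrite('pics/c2.png',cv2.resize(b,None,fx=4,fy=4,interpolation=2)[:,:,::-1])
cv2.imwrite('pics/c3.png',cv2.resize(c,None,fx=4,fy=4,interpolation=2)[:,:,::-1])
```

```text
(no output)
```

View pics/c1.png

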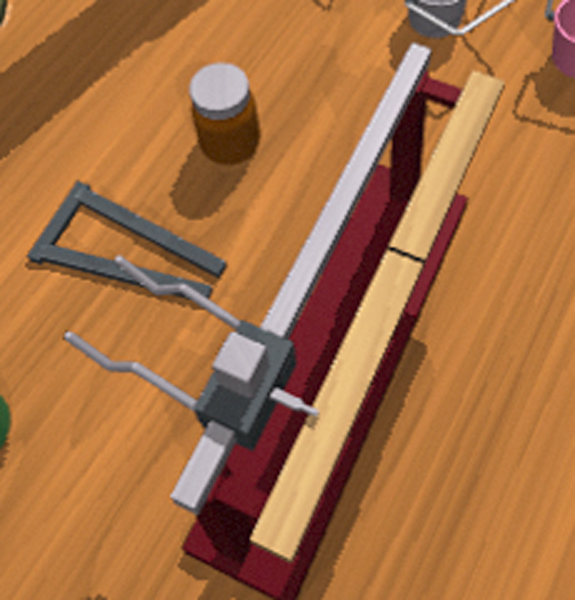

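View pics/c2.png

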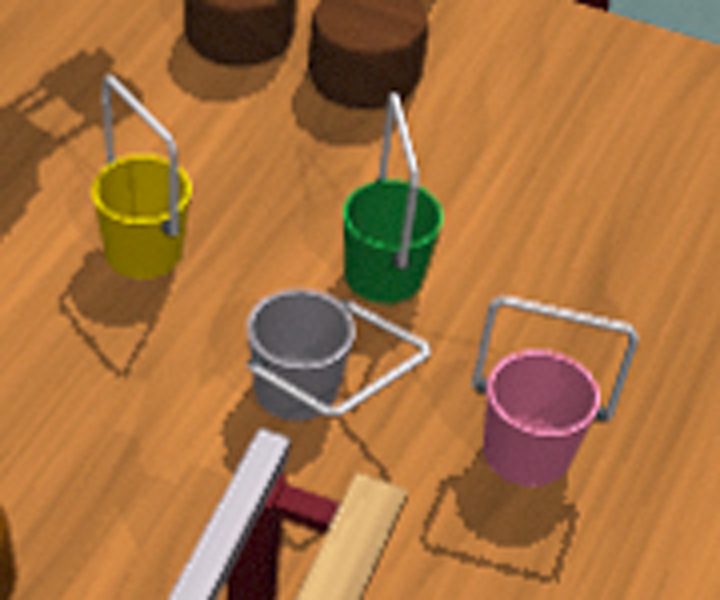

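View pics/c3.png

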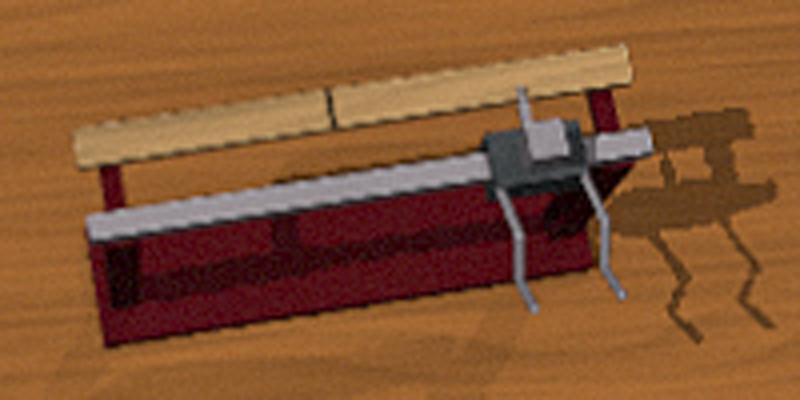

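Run:
```python
from h import *
np.set_printoptions(precision=4,suppress=True)
s=load('scene0');t=load('top0')
S=lambda u,v,h:onplane(s,u/2.5+139.8,v/2.5+179.8,h)
T=lambda u,v,h:onplane(t,u/4+229.7,v/4+129.7,h)
for n,a in dict(farL=(413,44,.208),farR=(432,50,.208),nearL=(172,498,.208),nearR=(195,510,.208),m1=(388,247,.2),m2=(423,262,.2),ptr=(317,411,.206),b1=(475,73,.2),b2=(503,83,.2),b3=(250,543,.2),b4=(293,558,.2)).items(): print('S',n,S(*a))
for n,a in dict(bl=(87,215,.208),bl2=(90,232,.208),br=(650,130,.208),m1=(329,90,.2),m2=(334,129,.2),ptr=(521,88,.206),w1=(75,130,.2),w2=(80,165,.2),w3=(625,46,.2),w4=(632,80,.2),g=(530,120,.248),g2=(565,118,.248),g3=(568,153,.248),g4=(533,158,.248)).items(): print('T',n,T(*a))
S=lambda u,v,h:onplane(s,u/4+239.8,v/4+89.8,h)
for n,a in dict(bc1=(429,350,.065),bc2=(336,411,.065),h1=(350,308,.052),h2=(255,370,.052)).items(): print('S',n,S(*a))
# depth of wires
for z,nm,win in((s,'s',(290,350,160,200)),(t,'t',(165,215,195,250))):
  u0,u1,v0,v1=win;pts=[]
  for u in range(u0,u1):
    for v in range(v0,v1):
      p=unproj(z,u,v)
      if z['d'][v,u]>0 and .535<p[0]<.62 and .18<p[1]<.3 and .045<p[2]<.12: pts.append(p)
  pts=np.array(pts); print(nm,len(pts)); 
  if len(pts): 
    i=np.argsort(pts[:,0]*.92-pts[:,1]*.39)[::-1]; print(pts[i][:25])
```

```text
S farL [0.5717 0.0697 0.208 ]
S farR [0.5871 0.0714 0.208 ]
S nearL [ 0.6    -0.2867  0.208 ]
S nearR [ 0.6149 -0.2857  0.208 ]
S m1 [ 0.6328 -0.0875  0.2   ]
S m2 [ 0.6581 -0.0861  0.2   ]
S ptr [ 0.6469 -0.2055  0.206 ]
S b1 [0.623  0.0728 0.2   ]
S b2 [0.6454 0.0742 0.2   ]
S b3 [ 0.6494 -0.2841  0.2   ]
S b4 [ 0.6742 -0.2791  0.2   ]
T bl [0.5827 0.0701 0.208 ]
T bl2 [0.5717 0.0691 0.208 ]
T br [ 0.6091 -0.288   0.208 ]
T m1 [ 0.6545 -0.0893  0.2   ]
T m2 [ 0.6283 -0.0898  0.2   ]
T ptr [ 0.644  -0.2103  0.206 ]
T w1 [0.6411 0.0735 0.2   ]
T w2 [0.6179 0.0721 0.2   ]
T w3 [ 0.6689 -0.2824  0.2   ]
T w4 [ 0.6457 -0.2837  0.2   ]
T g [ 0.6092 -0.2035  0.248 ]
T g2 [ 0.6087 -0.225   0.248 ]
T g3 [ 0.5864 -0.2239  0.248 ]
T g4 [ 0.585  -0.2021  0.248 ]
S bc1 [0.5876 0.2811 0.065 ]
S bc2 [0.5578 0.2095 0.065 ]
S h1 [0.5255 0.3018 0.052 ]
S h2 [0.4956 0.2257 0.052 ]
s 142
[[0.581  0.2448 0.0731]
 [0.5721 0.2242 0.071 ]
 [0.5874 0.2605 0.0718]
 [0.5771 0.2361 0.0725]
 [0.5834 0.2518 0.071 ]
 [0.5668 0.2126 0.0727]
 [0.5643 0.2072 0.0696]
 [0.5794 0.2433 0.0701]
 [0.5883 0.2647 0.0717]
 
[... 290 characters left out ...]
.5675 0.2178 0.0676]
 [0.5687 0.2206 0.0691]
 [0.5826 0.2533 0.0727]
 [0.5736 0.2325 0.0706]]
t 118
[[0.5762 0.236  0.0705]
 [0.5725 0.2278 0.0716]
 [0.5687 0.2196 0.0725]
 [0.5695 0.2226 0.0703]
 [0.5611 0.2032 0.0754]
 [0.5643 0.2111 0.0766]
 [0.5827 0.2545 0.0738]
 [0.5723 0.2303 0.0733]
 [0.5788 0.2462 0.0751]
 [0.5854 0.2622 0.0768]
 [0.5615 0.206  0.0747]
 [0.5867 0.2656 0.0728]
 [0.5728 0.2332 0.0719]
 [0.5591 0.2011 0.0707]
 [0.5829 0.2573 0.0738]
 [0.5746 0.2377 0.0782]
 [0.5622 0.2089 0.0727]
 [0.5669 0.2203 0.0684]
 [0.5788 0.2489 0.076 ]
 [0.5637 0.2134 0.0801]
 [0.5868 0.2683 0.073 ]
 [0.5682 0.2245 0.0768]
 [0.5647 0.2165 0.0766]
 [0.5829 0.2599 0.0746]
 [0.5758 0.2436 0.0752]]
```

Candidates for the pail (scene view): yellow (275,145), green (338,150), pink (375,195) and the unpainted steel one (315,178), which is the one meant. Its bail is folded towards +x. The mark is the single dark line at (300,281), and the pointer tip is at (267,344).

```bash
cat >> h.py <<'E'
def plan(p,yawz,note=''):
    "p: TCP goal; yawz: world yaw (deg) of tool z, tool down"
    s=readout.get_state(); R0=R.from_rotvec(s['tool_rot'])
    a=np.deg2rad(yawz); z=np.array([np.cos(a),np.sin(a),0]); x=np.array([0,0,-1.]); y=np.cross(z,x)
    Rg=R.from_matrix(np.c_[x,y,z])
    print(note,'lin',np.round(R0.inv().apply(np.array(p)-s['position']),4).tolist(),'tw',np.round((R0.inv()*Rg).as_rotvec(degrees=True),2).tolist())
def st():
    s=readout.get_state(); M=R.from_rotvec(s['tool_rot']).as_matrix()
    print('t',round(s['time'],2),'p',np.round(s['position'],4),'F',np.round(s['ft_force'],1),'w',round(s['grip_width'],3),'yawz',round(float(np.degrees(np.arctan2(M[1,2],M[0,2]))),2),'x',np.round(M[:,0],3),'q',np.round(s['joint_positions'],2))
E
python3 -c "
from h import *
plan([.45,.40,.30],94.5)
plan([.597,-.2135,.30],94.5)"
```

```text
lin [-0.0664, -0.3174, -0.1384] tw [-21.05, 0.0, 0.0]
 lin [-0.0664, -0.6331, -0.6846] tw [-21.05, 0.0, 0.0]
```

```bash
python3 -m creep '[{"linear":[-0.05,-0.04,-0.02],"twist":[-6,0,0],"fingers":-0.4},{"linear":[-0.066,-0.08,-0.035],"twist":[-12,0,0],"fingers":-0.4},{"linear":[-0.066,-0.317,-0.138],"twist":[-21,0,0],"fingers":-0.4},{"linear":[-0.066,-0.317,-0.138],"twist":[-21,0,0],"fingers":-0.4},{"linear":[-0.066,-0.317,-0.138],"twist":[-21,0,0],"fingers":-0.4},{"linear":[-0.066,-0.317,-0.138],"twist":[-21,0,0],"fingers":-0.4},{"linear":[-0.066,-0.317,-0.138],"twist":[-21,0,0],"fingers":-0.4},{"linear":[-0.066,-0.317,-0.138],"twist":[-21,0,0],"fingers":-0.4}]'; python3 -c "
from h import *
st();plan([.53,.1,.30],94.5);plan([.597,-.2135,.30],94.5)"
```

```text
time: 1.77
position: [0.4249, 0.4208, 0.2984]
tool_rot: [-1.266, 1.17, 1.266]
ft_force: [1.2, 1.7, -0.0]
grip_width: 0.704
t 1.77 p [0.4249 0.4208 0.2984] F [ 1.2  1.7 -0. ] w 0.704 yawz 94.46 x [ 0.001  0.001 -1.   ] q [-0.89  0.19  0.07  1.49 -0.01  1.47  0.83]
 lin [-0.0018, -0.0798, -0.328] tw [-0.04, 0.04, 0.03]
 lin [-0.0019, -0.1222, -0.6458] tw [-0.04, 0.04, 0.03]
```

```bash
python3 -m creep '[{"linear":[0,-0.08,-0.328],"twist":[0,0,0],"fingers":-0.4},{"linear":[0,-0.08,-0.328],"twist":[0,0,0],"fingers":-0.4},{"linear":[0,-0.08,-0.328],"twist":[0,0,0],"fingers":-0.4},{"linear":[0,-0.08,-0.328],"twist":[0,0,0],"fingers":-0.4},{"linear":[0,-0.12,-0.646],"twist":[0,0,0],"fingers":-0.4},{"linear":[0,-0.12,-0.646],"twist":[0,0,0],"fingers":-0.4},{"linear":[0,-0.12,-0.646],"twist":[0,0,0],"fingers":-0.4},{"linear":[0,-0.12,-0.646],"twist":[0,0,0],"fingers":-0.4}]' >/dev/null; python3 -c "
from h import *
st();plan([.597,-.2135,.30],94.5)"
```

```text
t 2.43 p [0.5157 0.1002 0.2982] F [ 1.   0.5 -0.9] w 0.703 yawz 94.46 x [ 0.001  0.001 -1.   ] q [-0.56  0.02  0.33  1.67 -0.01  1.45  1.41]
 lin [-0.0019, -0.0567, -0.319] tw [-0.04, 0.03, 0.05]
```

```bash
python3 -m creep '[{"linear":[0,-0.036,-0.324],"twist":[0,0,0],"fingers":-0.4},{"linear":[0,-0.036,-0.324],"twist":[0,0,0],"fingers":-0.4},{"linear":[0,-0.036,-0.324],"twist":[0,0,0],"fingers":-0.4},{"linear":[0,-0.036,-0.324],"twist":[0,0,0],"fingers":-0.4},{"linear":[0,-0.036,-0.324],"twist":[0,0,0],"fingers":-0.4},{"linear":[0,-0.036,-0.324],"twist":[0,0,0],"fingers":-0.4},{"linear":[0,-0.036,-0.324],"twist":[0,0,0],"fingers":-0.4},{"linear":[0,-0.036,-0.324],"twist":[0,0,0],"fingers":-0.4}]' >/dev/null; python3 -c "
from h import *
st();plan([.597,-.2135,.30],94.5)
shot('wrist','w1')
for l in ('collar_grip','collar_pointer','hook_seat','mark'):
  print(l,nets.place_of('wrist',l))"
```

```text
t 3.1 p [ 0.5764 -0.2214  0.2982] F [ 0.8 -0.   0.4] w 0.697 yawz 94.36 x [ 0.001 -0.001 -1.   ] q [-0.17  0.25  0.61  1.46 -0.14  1.48  2.08]
 lin [-0.0018, -0.0211, 0.0063] tw [-0.14, -0.07, 0.04]
collar_grip [{'centre': [0.5963, -0.2102, 0.232], 'conf': 0.94}]
collar_pointer []
hook_seat [{'centre': [0.3766, -0.2996, -0.0041], 'conf': 0.6}]
mark []
```

View pics/w1.png

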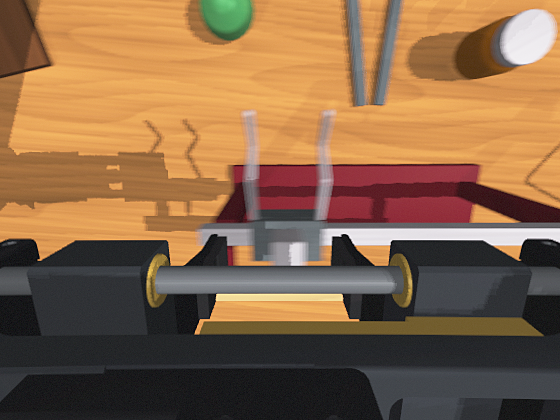

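```bash
python3 -c "
from h import *
plan([.598,-.212,.234],94.5)"; python3 -m creep '[{"linear":[0,-0.022,0.005],"twist":[0,0,0],"fingers":-0.4},{"linear":[0,-0.022,0.005],"twist":[0,0,0],"fingers":-0.4},{"linear":[0.03,-0.022,0.005],"twist":[0,0,0],"fingers":-0.4},{"linear":[0.045,-0.022,0.005],"twist":[0,0,0],"fingers":-0.4},{"linear":[0.045,-0.022,0.005],"twist":[0,0,0],"fingers":-0.4}]';  python3 -c "
from h import *
st();plan([.598,-.212,.234],94.5)
shot('wrist','w2')"
```

```text
lin [0.0636, -0.0216, 0.0034] tw [-0.03, 0.06, -0.01]
time: 3.77
position: [0.5967, -0.2079, 0.2491]
tool_rot: [-1.264, 1.172, 1.275]
ft_force: [-0.2, 0.8, -0.6]
grip_width: 0.7
t 3.77 p [ 0.5967 -0.2079  0.2491] F [-0.2  0.8 -0.6] w 0.7 yawz 94.66 x [-0.006  0.003 -1.   ] q [-0.17  0.31  0.59  1.49 -0.17  1.4   2.08]
 lin [0.0151, -0.001, -0.0042] tw [0.16, 0.19, -0.33]
```

View pics/w2.png

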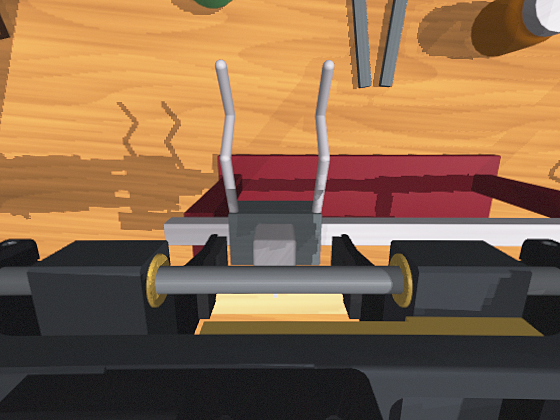

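```bash
python3 -m creep '[{"linear":[0.008,-0.001,-0.003],"twist":[0,0,0],"fingers":-0.4},{"linear":[0.015,-0.001,-0.004],"twist":[0,0,0],"fingers":-0.4},{"linear":[0.015,-0.001,-0.004],"twist":[0,0,0],"fingers":0.3},{"linear":[0.015,-0.001,-0.004],"twist":[0,0,0],"fingers":1},{"linear":[0.015,-0.001,-0.004],"twist":[0,0,0],"fingers":1},{"linear":[0.015,-0.001,-0.004],"twist":[0,0,0],"fingers":1},{"linear":[0.015,-0.001,-0.004],"twist":[0,0,0],"fingers":1}]' 20;  python3 -c "
from h import *
st()
shot('wrist','w3');shot('top','t3')"
```

```text
time: 4.4
position: [0.5997, -0.2153, 0.2384]
tool_rot: [-1.267, 1.171, 1.266]
ft_force: [0.0, 0.4, 0.1]
grip_width: 0.411
t 4.4 p [ 0.5997 -0.2153  0.2384] F [0.  0.4 0.1] w 0.411 yawz 94.45 x [ 0.001 -0.    -1.   ] q [-0.16  0.32  0.59  1.5  -0.18  1.38  2.09]
```

View pics/w3.png

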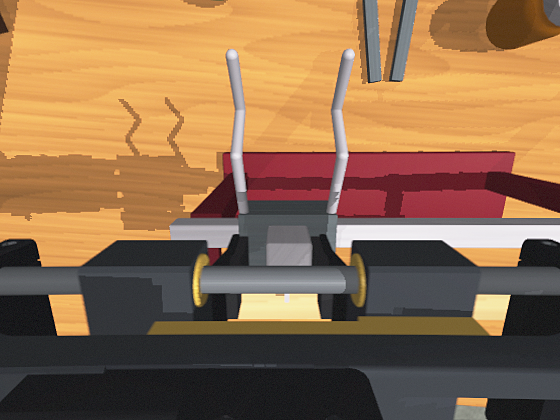

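View pics/t3.png

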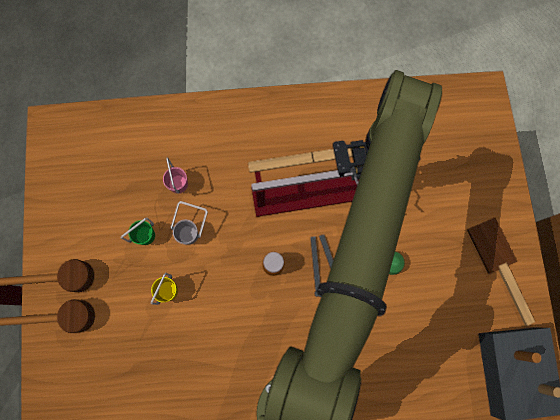

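```bash
python3 -m creep '[{"linear":[0.004,0,0],"twist":[0,0,0],"fingers":1},{"linear":[0.004,0,0],"twist":[0,0,0],"fingers":1},{"linear":[0.004,0,0],"twist":[0,0,0],"fingers":1},{"linear":[0.004,0,0],"twist":[0,0,0],"fingers":1}]' 30;  python3 -c "
from h import *
st(); s=readout.get_state()['position']; d=np.array([-.0785,.9969,0])*.1195; plan(s+d,94.5); plan(s+d/2,94.5)"
```

```text
time: 4.83
position: [0.6002, -0.2152, 0.2368]
tool_rot: [-1.268, 1.169, 1.264]
ft_force: [-3.2, 2.1, 11.9]
grip_width: 0.272
t 4.83 p [ 0.6002 -0.2152  0.2368] F [-3.2  2.1 11.9] w 0.272 yawz 94.48 x [ 0.003  0.    -1.   ] q [-0.16  0.32  0.59  1.5  -0.18  1.37  2.09]
 lin [0.0, 0.0, 0.1195] tw [-0.02, 0.0, 0.19]
 lin [0.0, 0.0, 0.0597] tw [-0.02, 0.0, 0.19]
```

```bash
python3 -m creep '[{"linear":[-0.002,0,0.005],"twist":[0,0,0],"fingers":1},{"linear":[-0.002,0,0.02],"twist":[0,0,0],"fingers":1},{"linear":[-0.002,0,0.04],"twist":[0,0,0],"fingers":1},{"linear":[-0.002,0,0.06],"twist":[0,0,0],"fingers":1},{"linear":[-0.002,0,0.08],"twist":[0,0,0],"fingers":1},{"linear":[-0.002,0,0.1],"twist":[0,0,0],"fingers":1},{"linear":[-0.002,0,0.114],"twist":[0,0,0],"fingers":1},{"linear":[-0.002,0,0.1195],"twist":[0,0,0],"fingers":1}]' 30;  python3 -m creep '[{"linear":[0,0,0],"twist":[0,0,0],"fingers":1},{"linear":[0,0,0],"twist":[0,0,0],"fingers":1}]'; python3 -c "
from h import *
st(); 
for c in ('scene','top','wrist'): shot(c,c+'4'); print(c,nets.place_of(c,'collar_pointer'),nets.place_of(c,'mark'))
im=load('scene4')['im'][180:380,180:370]; cv2.imwrite('pics/c4.png',cv2.resize(im,None,fx=4,fy=3,interpolation=2)[:,:,::-1])
im=load('top4')['im'][130:230,230:430]; cv2.imwrite('pics/c4t.png',cv2.resize(im,None,fx=4,fy=4,interpolation=2)[:,:,::-1])
"
```

```text
time: 5.5
position: [0.5907, -0.0946, 0.2368]
tool_rot: [-1.269, 1.17, 1.266]
ft_force: [0.6, -3.1, 3.6]
grip_width: 0.274
time: 5.67
position: [0.5907, -0.0945, 0.2368]
tool_rot: [-1.266, 1.168, 1.267]
ft_force: [-0.4, 2.0, 5.2]
grip_width: 0.274
t 5.67 p [ 0.5907 -0.0945  0.2368] F [-0.4  2.   5.2] w 0.274 yawz 94.54 x [ 0.001  0.002 -1.   ] q [-0.34  0.22  0.54  1.6  -0.12  1.35  1.86]
scene [{'centre': [0.6355, -0.0907, 0.2092], 'conf': 0.84}] [{'centre': [0.6426, -0.0841, 0.2023], 'conf': 0.52}]
top [] []
wrist [{'centre': [0.636, -0.0865, 0.2033], 'conf': 0.84}] [{'centre': [0.643, -0.0907, 0.2023], 'conf': 0.49}]
```

View pics/c4.png

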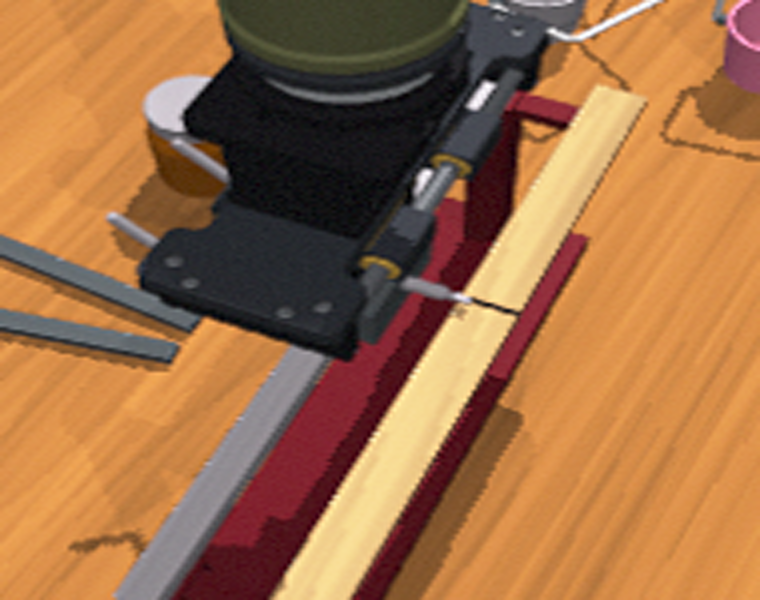

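View pics/c4t.png

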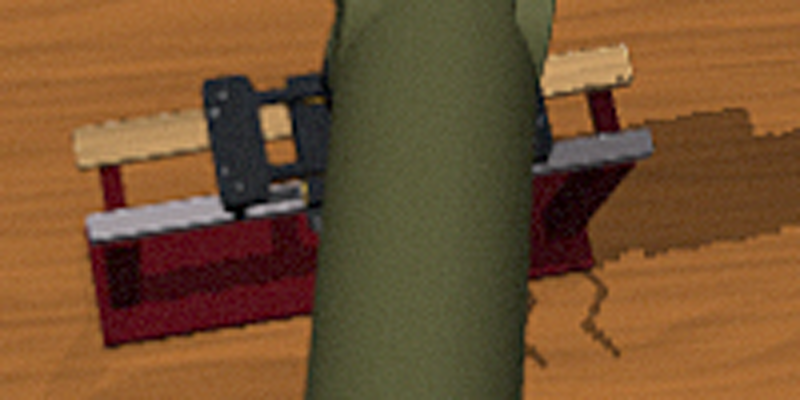

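View pics/wrist4.png

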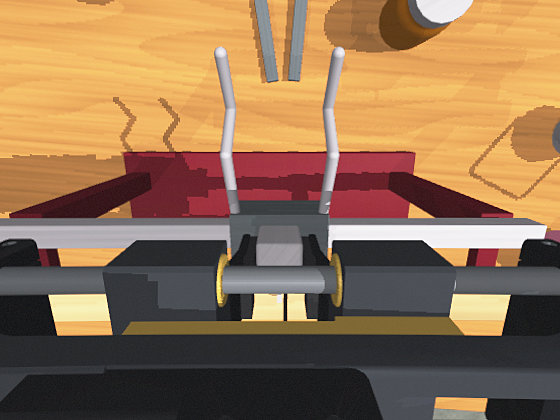

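```bash
python3 -c "
from h import *
im=load('scene4')['im'][240:300,270:330]; cv2.imwrite('pics/c5.png',cv2.resize(im,None,fx=10,fy=10,interpolation=0)[:,:,::-1])
im=load('wrist4')['im'][255:335,230:330]; cv2.imwrite('pics/c6.png',cv2.resize(im,None,fx=7,fy=7,interpolation=0)[:,:,::-1])
"
```

```text
(no output)
```

View pics/c5.png

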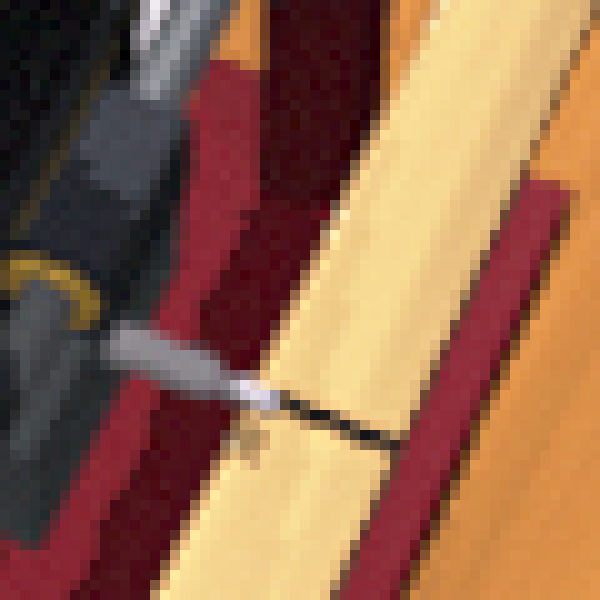

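View pics/c6.png

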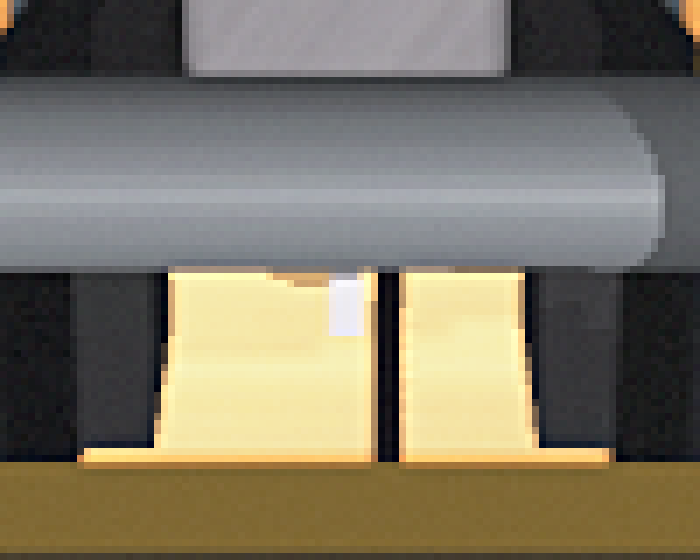

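```bash
python3 -c "
from h import *
np.set_printoptions(precision=4,suppress=True)
w=load('wrist4');s=load('scene4'); fy=np.array([-.0785,.9969,0])
print('mark w',[ (onplane(w,230+387/7-.5,255+v/7-.5,.2)) @fy for v in (290,440)])
print('mark s',[ (onplane(s,270+u/10-.5,240+v/10-.5,.2))@fy for u,v in ((290,403),(395,443))])
for h in(.2,.203,.206,.209,.212): print(h,'w',onplane(w,230+346/7-.5,255+330/7-.5,h),onplane(w,230+346/7-.5,255+330/7-.5,h)@fy,'s',onplane(s,270+275/10-.5,240+399/10-.5,h),onplane(s,270+275/10-.5,240+399/10-.5,h)@fy)
print(unproj(w,279,300),unproj(w,285,300),unproj(s,296,279.4),unproj(s,295,279))
print(w['T'])
"
```

```text
mark w [np.float64(-0.13766555038056696), np.float64(-0.13757159411924744)]
mark s [np.float64(-0.13654349582382624), np.float64(-0.13615303200619208)]
0.2 w [ 0.6422 -0.0917  0.2   ] -0.14185339824315027 s [ 0.6364 -0.0872  0.2   ] -0.1368891369397755
0.203 w [ 0.6403 -0.0919  0.203 ] -0.14185960088741212 s [ 0.637  -0.0886  0.203 ] -0.13830718044711748
0.206 w [ 0.6383 -0.092   0.206 ] -0.141865803531674 s [ 0.6377 -0.0899  0.206 ] -0.13972522395445938
0.209 w [ 0.6363 -0.0922  0.209 ] -0.14187200617593587 s [ 0.6383 -0.0913  0.209 ] -0.14114326746180136
0.212 w [ 0.6343 -0.0924  0.212 ] -0.14187820882019772 s [ 0.6389 -0.0927  0.212 ] -0.14256131096914326
[ 0.6345 -0.0923  0.2098] [ 0.639  -0.0877  0.2024] [ 0.6359 -0.0901  0.2046] [ 0.6346 -0.0913  0.2069]
[[-0.0788  0.9603  0.2676  0.518 ]
 [ 0.9969  0.0754  0.023  -0.1019]
 [ 0.0019  0.2686 -0.9633  0.3891]
 [ 0.      0.      0.      1.    ]]
```

```bash
python3 -m creep '[{"linear":[0,0,0.0025],"twist":[0,0,0],"fingers":1},{"linear":[0,0,0.0042],"twist":[0,0,0],"fingers":1},{"linear":[0,0,0.0042],"twist":[0,0,0],"fingers":1},{"linear":[0,0,0.0042],"twist":[0,0,0],"fingers":1}]'; python3 -c "
from h import *
st(); 
for c in ('scene','wrist'): shot(c,c+'5')
im=load('scene5')['im'][240:300,270:330]; a=cv2.resize(im,(600,600),interpolation=0)[:,:,::-1]
cv2.imwrite('pics/c7.png',a)
im=load('wrist5')['im'][255:335,230:330]; cv2.imwrite('pics/c8.png',cv2.resize(im,None,fx=7,fy=7,interpolation=0)[:,:,::-1])
"
```

```text
time: 6.45
position: [0.5905, -0.0931, 0.2368]
tool_rot: [-1.267, 1.171, 1.263]
ft_force: [0.9, -2.3, 5.4]
grip_width: 0.273
t 6.45 p [ 0.5905 -0.0931  0.2368] F [ 0.9 -2.3  5.4] w 0.273 yawz 94.4 x [ 0.002 -0.001 -1.   ] q [-0.35  0.22  0.54  1.6  -0.11  1.35  1.85]
```

View pics/c7.png

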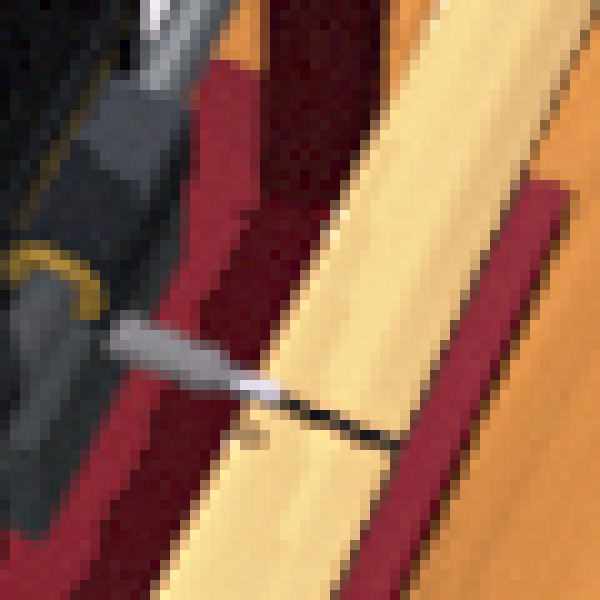

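View pics/c8.png

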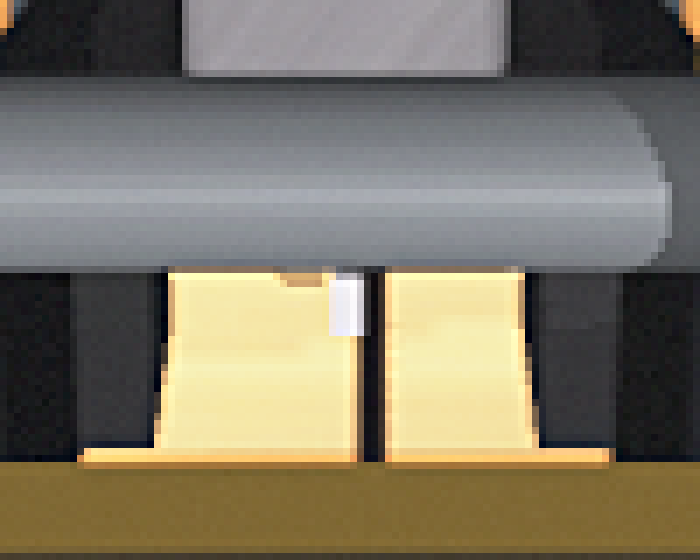

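```bash
python3 -m creep '[{"linear":[0,0,0.0028],"twist":[0,0,0],"fingers":1},{"linear":[0,0,0.0028],"twist":[0,0,0],"fingers":1},{"linear":[0,0,0.0028],"twist":[0,0,0],"fingers":1}]'; python3 -c "
from h import *
st(); 
for c in ('scene','wrist'): shot(c,c+'6')
im=load('wrist6')['im'][255:335,230:330]; cv2.imwrite('pics/c9.png',cv2.resize(im,None,fx=7,fy=7,interpolation=0)[:,:,::-1])
"
```

```text
time: 6.8
position: [0.5903, -0.0901, 0.2368]
tool_rot: [-1.267, 1.171, 1.264]
ft_force: [0.7, -3.0, 6.1]
grip_width: 0.268
t 6.8 p [ 0.5903 -0.0901  0.2368] F [ 0.7 -3.   6.1] w 0.268 yawz 94.41 x [ 0.002 -0.001 -1.   ] q [-0.35  0.22  0.53  1.6  -0.11  1.35  1.85]
```

View pics/c9.png

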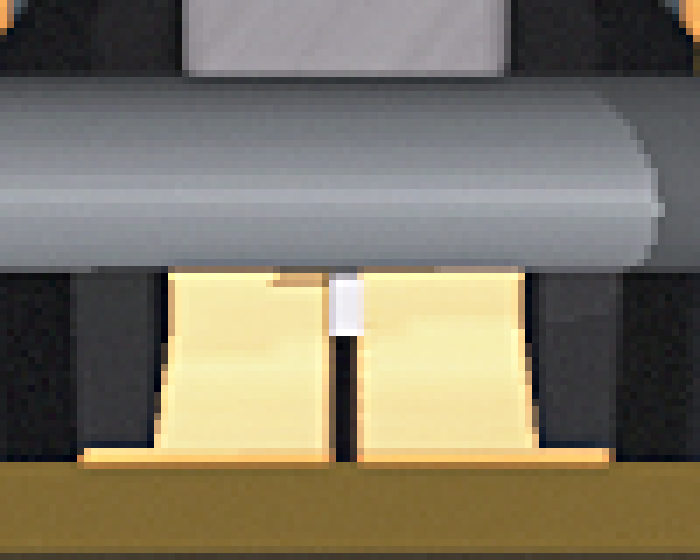

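```bash
python3 -m creep '[{"linear":[0,0,0],"twist":[0,0,0],"fingers":-0.3},{"linear":[0,0,0],"twist":[0,0,0],"fingers":-0.3},{"linear":[0,0,0],"twist":[0,0,0],"fingers":-0.3},{"linear":[0,0,0],"twist":[0,0,0],"fingers":-0.3},{"linear":[-0.03,0,0],"twist":[0,0,0],"fingers":-0.3},{"linear":[-0.06,0,0],"twist":[0,0,0],"fingers":-0.3},{"linear":[-0.07,0,0],"twist":[0,0,0],"fingers":-0.3}]'; python3 -c "
from h import *
st(); 
for c in ('scene','wrist'): shot(c,c+'7')
for l in ('hook_seat','collar_grip'): print(nets.place_of('wrist',l))
plan([.572,.240,.17],-22.6)
im=load('wrist7')['im']; cv2.imwrite('pics/c10.png',cv2.resize(im[180:400,180:380],None,fx=3,fy=3,interpolation=0)[:,:,::-1][:600])
"
```

```text
time: 7.48
position: [0.5909, -0.0893, 0.3097]
tool_rot: [-1.269, 1.168, 1.263]
ft_force: [0.4, -0.8, 0.9]
grip_width: 0.634
t 7.48 p [ 0.5909 -0.0893  0.3097] F [ 0.4 -0.8  0.9] w 0.634 yawz 94.46 x [ 0.005 -0.    -1.   ] q [-0.35  0.19  0.54  1.49 -0.1   1.48  1.83]
[]
[{'centre': [0.5879, -0.0922, 0.2342], 'conf': 0.62}]
 lin [0.1348, -0.0086, 0.3292] tw [117.06, -0.06, -0.07]
```

View pics/wrist7.png

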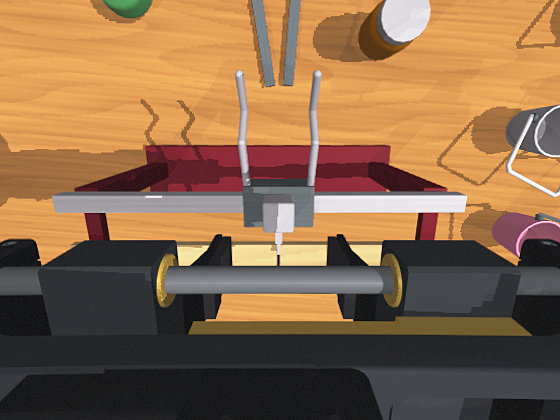

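View pics/c10.png

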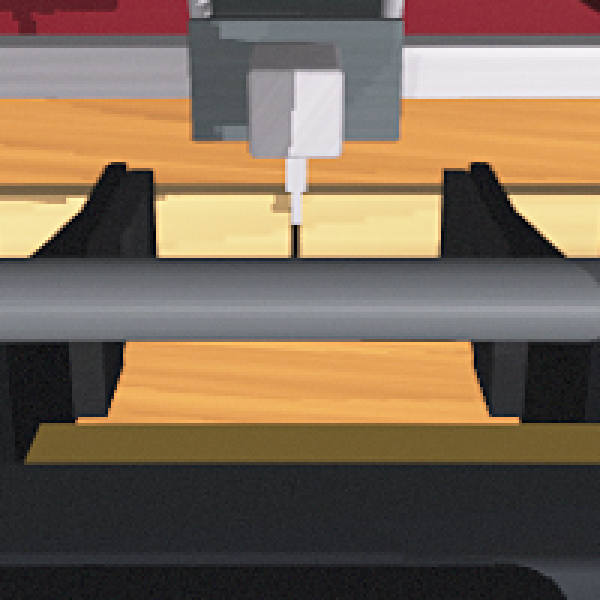

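```bash
python3 -m creep '[{"linear":[0,0,0.33],"twist":[117,0,0],"fingers":-0.3},{"linear":[0,0,0.33],"twist":[117,0,0],"fingers":-0.3},{"linear":[0,0,0.33],"twist":[117,0,0],"fingers":-0.3},{"linear":[0,0,0.33],"twist":[117,0,0],"fingers":-0.3},{"linear":[0,0,0.33],"twist":[117,0,0],"fingers":-0.3},{"linear":[0,0,0.33],"twist":[117,0,0],"fingers":-0.3},{"linear":[0,0,0.33],"twist":[117,0,0],"fingers":-0.3},{"linear":[0,0,0.33],"twist":[117,0,0],"fingers":-0.3}]' >/dev/null; python3 -c "
from h import *
st();plan([.572,.240,.2],-22.6)"
```

```text
t 8.35 p [0.5643 0.2218 0.3036] F [ 0.4 -0.8  0.5] w 0.652 yawz 40.74 x [-0.003 -0.001 -1.   ] q [-0.76  0.21  0.41  1.47 -0.08  1.48  0.36]
 lin [0.1036, 0.0086, 0.018] tw [63.34, -0.19, 0.05]
```

```bash
python3 -m creep '[{"linear":[0.1,0.006,0.015],"twist":[63,0,0],"fingers":-0.3},{"linear":[0.1,0.006,0.015],"twist":[63,0,0],"fingers":-0.3},{"linear":[0.1,0.006,0.015],"twist":[63,0,0],"fingers":-0.3},{"linear":[0.1,0.006,0.015],"twist":[63,0,0],"fingers":-0.3},{"linear":[0.1,0.006,0.015],"twist":[63,0,0],"fingers":-0.3},{"linear":[0.1,0.006,0.015],"twist":[63,0,0],"fingers":-0.3},{"linear":[0.1,0.006,0.015],"twist":[63,0,0],"fingers":-0.3},{"linear":[0.1,0.006,0.015],"twist":[63,0,0],"fingers":-0.3}]' >/dev/null; python3 -c "
from h import *
st();plan([.572,.240,.2],-22.6)"
```

```text
t 9.02 p [0.5717 0.2344 0.2033] F [ 0.4 -0.2  0. ] w 0.649 yawz -16.55 x [-0.004 -0.002 -1.   ] q [-0.86  0.29  0.53  1.59 -0.15  1.3  -0.6 ]
 lin [0.0033, 0.0055, -0.0013] tw [6.05, -0.15, 0.17]
```

```bash
python3 -m creep '[{"linear":[0,0,0],"twist":[7,0,0],"fingers":-0.3},{"linear":[0,0,0],"twist":[7,0,0],"fingers":-0.3}]' >/dev/null; python3 -c "
from h import *
st();plan([.572,.240,.2],-22.6)
shot('wrist','w8');print(nets.place_of('wrist','bail_top'),nets.place_of('wrist','pail'))
shot('scene','s8')"
```

```text
t 9.18 p [0.5718 0.2344 0.2036] F [-1.1 -0.1 -0.4] w 0.649 yawz -23.37 x [-0.003 -0.002 -1.   ] q [-0.88  0.29  0.54  1.59 -0.16  1.3  -0.72]
 lin [0.0035, 0.0053, -0.0021] tw [-0.77, -0.12, 0.17]
[{'centre': [0.6534, 0.2872, 0.1327], 'conf': 0.97}, {'centre': [0.5711, 0.238, 0.0719], 'conf': 0.79}, {'centre': [0.5153, 0.3901, 0.1284], 'conf': 0.57}] [{'centre': [0.5031, 0.2674, -0.002], 'conf': 0.92}, {'centre': [0.3487, 0.3346, 0.0012], 'conf': 0.69}, {'centre': [0.5122, 0.387, -0.0015], 'conf': 0.61}]
```

View pics/w8.png

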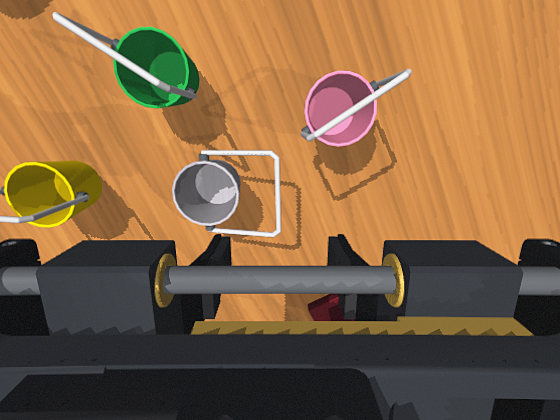

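View pics/s8.png

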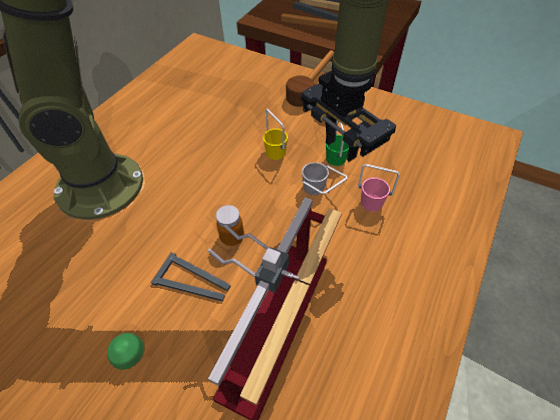

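```bash
python3 -c "
from h import *
np.set_printoptions(precision=4,suppress=True)
w=load('w8')
for u,v in ((278,157),(277,195),(276,233)): print(onplane(w,u,v,.071), unproj(w,u,v))
# rim circle center px approx
print('rim',onplane(w,206.5,192.5,.06))
im=load('s8')['im'][210:310,190:330]; cv2.imwrite('pics/c11.png',cv2.resize(im,None,fx=5.5,fy=5.5,interpolation=2)[:,:,::-1])
shot('top','t8'); print(nets.place_of('top','hook_seat'))
im=load('t8')['im'][140:230,250:400]; cv2.imwrite('pics/c12.png',cv2.resize(im,None,fx=5,fy=5,interpolation=2)[:,:,::-1])
for r in (-.002,): pass
from h import nets
shot('scene','s9');print(nets.place_of('scene','hook_seat'))
"
```

```text
[0.5872 0.2717 0.071 ] [0.5874 0.2721 0.0749]
[0.5718 0.2381 0.071 ] [0.5722 0.239  0.0751]
[0.5553 0.202  0.071 ] [0.5561 0.2037 0.0759]
rim [0.5058 0.266  0.06  ]
[]
[{'centre': [0.5103, -0.0984, 0.2163], 'conf': 0.89}]
```

View pics/c11.png

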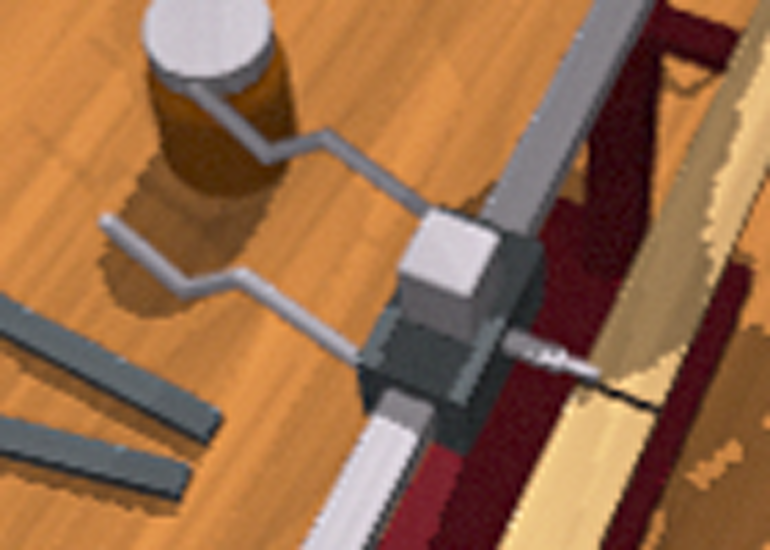

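View pics/c12.png

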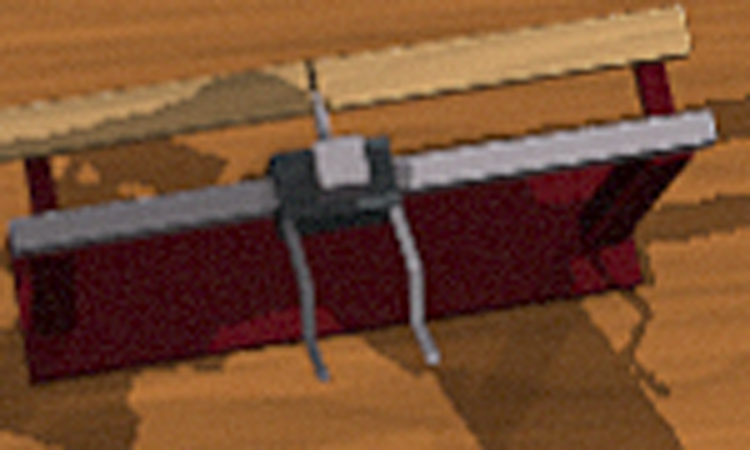

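```bash
python3 -c "
from h import *
np.set_printoptions(precision=4,suppress=True)
plan([.5715,.2378,.066],-23.5)
s=load('s8');t=load('t8'); c=np.array([.5895,-.0905,0]);fx=np.array([.9969,.0785,0]);fy=np.array([-.0785,.9969,0])
def vp(z,u,v,x):
    o,d=ray(z,u,v); k=(x-(o-c)@fx)/(d@fx); p=o+k*d; return (p-c)@fy,p[2]
f=lambda u,v:(u/5.5+190-.4,v/5.5+210-.4)
for n,p,x in (('V+',(268,155),-.078),('V-',(186,290),-.078),('tip+',(196,88),-.101),('tip-',(106,218),-.101),('pk+',(325,133),-.055),('pk-',(240,272),-.055)): print(n,vp(s,*f(*p),x))
"
```

```text
lin [0.1398, 0.0022, -0.0026] tw [0.35, -0.01, -0.0]
V+ (np.float64(0.027717898683333526), np.float64(0.20898031223789348))
V- (np.float64(-0.02583589250793068), np.float64(0.20826533297806304))
tip+ (np.float64(0.027716515886117652), np.float64(0.23342914970198592))
tip- (np.float64(-0.02645339032514002), np.float64(0.23648639509582015))
pk+ (np.float64(0.027708168693771185), np.float64(0.23605673628482526))
pk- (np.float64(-0.02669715815276497), np.float64(0.23719986679355143))
```

```bash
python3 -m creep '[{"linear":[0.0,0.002,-0.003],"twist":[0,0,0],"fingers":0.4},{"linear":[0.03,0.002,-0.003],"twist":[0,0,0],"fingers":0.4},{"linear":[0.06,0.002,-0.003],"twist":[0,0,0],"fingers":0.4},{"linear":[0.085,0.002,-0.003],"twist":[0,0,0],"fingers":0.4},{"linear":[0.10,0.002,-0.003],"twist":[0,0,0],"fingers":0.4},{"linear":[0.10,0.002,-0.003],"twist":[0,0,0],"fingers":0.4}]' 15; python3 -c "
from h import *
st();plan([.5715,.2378,.066],-23.5)
shot('wrist','w10');shot('scene','s10')
im=load('s10')['im'][90:240,240:420]; cv2.imwrite('pics/c13.png',cv2.resize(im,None,fx=4,fy=4,interpolation=2)[:,:,::-1])"
```

```text
time: 10.08
position: [0.5683, 0.2371, 0.102]
tool_rot: [0.314, 1.553, -0.321]
ft_force: [-0.9, -1.0, -0.3]
grip_width: 0.326
t 10.08 p [0.5683 0.2371 0.102 ] F [-0.9 -1.  -0.3] w 0.326 yawz -23.16 x [-0.006 -0.003 -1.   ] q [-0.86  0.38  0.52  1.7  -0.2   1.12 -0.69]
 lin [0.0359, 0.0021, 0.0028] tw [0.34, -0.25, 0.31]
```

View pics/w10.png

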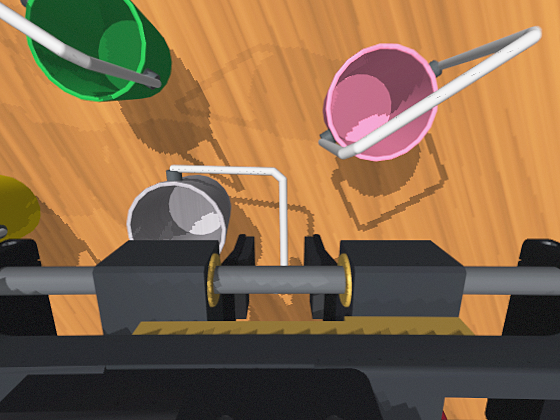

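View pics/c13.png

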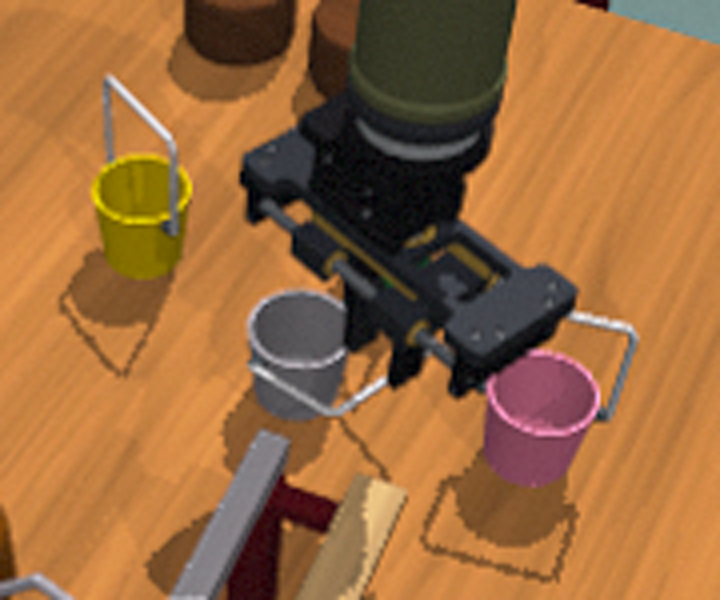

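```bash
python3 -c "
from h import *
np.set_printoptions(precision=4,suppress=True)
s=readout.get_state();Rt=R.from_rotvec(s['tool_rot'])
w=load('w8');w2=load('w10')
for z,u,v in((w,308,133),(w,408,72),(w2,325,140),(w2,345,155),(w2,535,33)): p=onplane(z,u,v,.13); print(p, unproj(z,u,v),Rt.inv().apply(p-s['position']))
for z,u,v in((w,190,95),(w,58,15)): p=onplane(z,u,v,.13); print('green',p,Rt.inv().apply(p-s['position']))
"
```

```text
[0.6172 0.2852 0.13  ] [0.6223 0.2802 0.0582] [-0.024   0.0616  0.0239]
[0.6958 0.2961 0.13  ] [0.6958 0.2961 0.13  ] [-0.024   0.1025  0.0918]
[0.6135 0.2899 0.13  ] [0.62   0.2834 0.0727] [-0.024   0.0644  0.0187]
[0.619  0.2808 0.13  ] [0.6193 0.2805 0.1285] [-0.024   0.0582  0.0273]
[0.6983 0.2953 0.13  ] [0.6958 0.2955 0.1332] [-0.024   0.1027  0.0945]
green [0.5498 0.3422 0.13  ] [-0.024   0.0874 -0.0605]
green [0.4933 0.4189 0.13  ] [-0.024   0.1357 -0.1426]
```

```bash
python3 -m creep '[{"linear":[0.005,0.002,0.003],"twist":[0,0,0],"fingers":0.4},{"linear":[0.02,0.002,0.004],"twist":[0,0,0],"fingers":0.4},{"linear":[0.03,0.002,0.004],"twist":[0,0,0],"fingers":0.4},{"linear":[0.036,0.002,0.004],"twist":[0,0,0],"fingers":0.4},{"linear":[0.036,0.002,0.004],"twist":[0,0,0],"fingers":0.4}]' 15; python3 -c "
from h import *
st();plan([.5715,.2378,.066],-23.5)
shot('wrist','w11')"
```

```text
time: 10.6
position: [0.5749, 0.2379, 0.0688]
tool_rot: [0.317, 1.549, -0.318]
ft_force: [-0.9, -0.6, 0.3]
grip_width: 0.301
t 10.6 p [0.5749 0.2379 0.0688] F [-0.9 -0.6  0.3] w 0.301 yawz -23.19 x [-0.002 -0.001 -1.   ] q [-0.84  0.42  0.51  1.72 -0.23  1.06 -0.66]
 lin [0.0028, -0.0014, -0.003] tw [0.31, -0.07, 0.08]
```

View pics/w11.png

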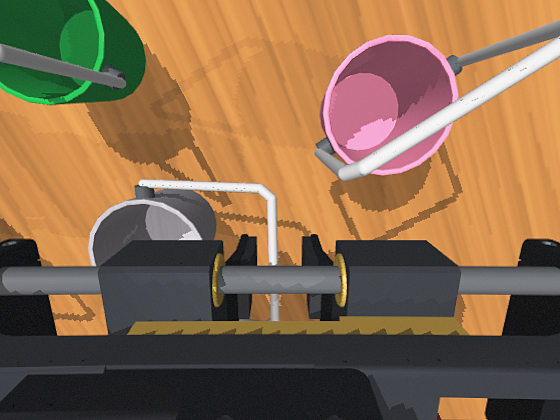

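```bash
python3 -m creep '[{"linear":[0.003,-0.001,-0.003],"twist":[0,0,0],"fingers":0.4},{"linear":[0.003,-0.001,-0.003],"twist":[0,0,0],"fingers":1},{"linear":[0.003,-0.001,-0.003],"twist":[0,0,0],"fingers":1},{"linear":[0.003,-0.001,-0.003],"twist":[0,0,0],"fingers":1},{"linear":[0.003,-0.001,-0.003],"twist":[0,0,0],"fingers":1},{"linear":[0.003,-0.001,-0.003],"twist":[0,0,0],"fingers":1},{"linear":[0.003,-0.001,-0.003],"twist":[0,0,0],"fingers":1}]' 8; python3 -c "
from h import *
st()
s=readout.get_state()['position']
# arc
a0=np.arccos((.0725-.052)/.076)
for a in np.linspace(a0,0,9)[1:]: print(np.round([ -.076*(np.cos(a)-np.cos(a0)), 0, .076*(np.sin(a)-np.sin(a0))],4))
shot('wrist','w12')"
```

```text
time: 11.23
position: [0.5722, 0.2384, 0.0669]
tool_rot: [0.317, 1.548, -0.317]
ft_force: [-0.9, 0.0, 0.7]
grip_width: 0.051
t 11.23 p [0.5722 0.2384 0.0669] F [-0.9  0.   0.7] w 0.051 yawz -23.19 x [-0.  0. -1.] q [-0.85  0.42  0.51  1.73 -0.23  1.05 -0.67]
[-0.0115  0.     -0.0043]
[-0.0223  0.     -0.0104]
[-0.0318  0.     -0.0181]
[-0.0401  0.     -0.0273]
[-0.0467  0.     -0.0376]
[-0.0515  0.     -0.049 ]
[-0.0545  0.     -0.0609]
[-0.0555  0.     -0.0732]
```

View pics/w12.png

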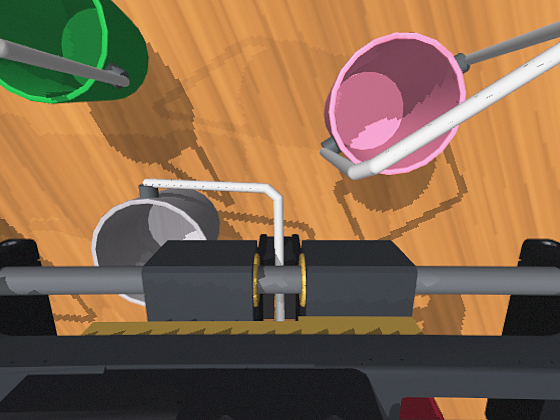

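```bash
python3 -m creep '[{"linear":[-0.006,0,-0.002],"twist":[0,0,0],"fingers":1},{"linear":[-0.0115,0,-0.0043],"twist":[0,0,0],"fingers":1},{"linear":[-0.017,0,-0.0072],"twist":[0,0,0],"fingers":1},{"linear":[-0.0223,0,-0.0104],"twist":[0,0,0],"fingers":1},{"linear":[-0.027,0,-0.014],"twist":[0,0,0],"fingers":1},{"linear":[-0.0318,0,-0.0181],"twist":[0,0,0],"fingers":1},{"linear":[-0.036,0,-0.0225],"twist":[0,0,0],"fingers":1},{"linear":[-0.0401,0,-0.0273],"twist":[0,0,0],"fingers":1}]' ; python3 -c "
from h import *
st()
shot('wrist','w13');shot('scene','s13')
im=load('s13')['im'][90:240,240:420]; cv2.imwrite('pics/c14.png',cv2.resize(im,None,fx=4,fy=4,interpolation=2)[:,:,::-1])"
```

```text
time: 11.95
position: [0.5478, 0.249, 0.1081]
tool_rot: [0.318, 1.545, -0.317]
ft_force: [1.4, -1.1, 2.0]
grip_width: 0.047
t 11.95 p [0.5478 0.249  0.1081] F [ 1.4 -1.1  2. ] w 0.047 yawz -23.22 x [ 0.002  0.    -1.   ] q [-0.9   0.33  0.52  1.74 -0.18  1.11 -0.73]
```

View pics/w13.png

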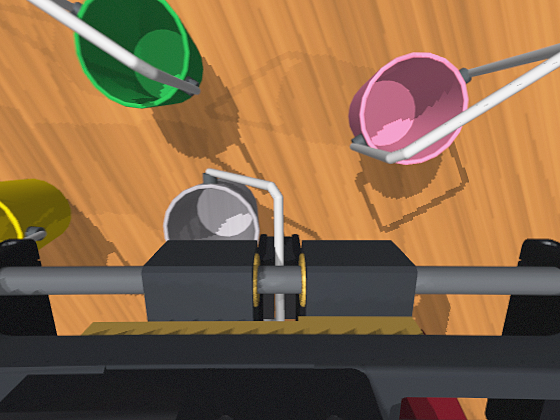

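View pics/c14.png

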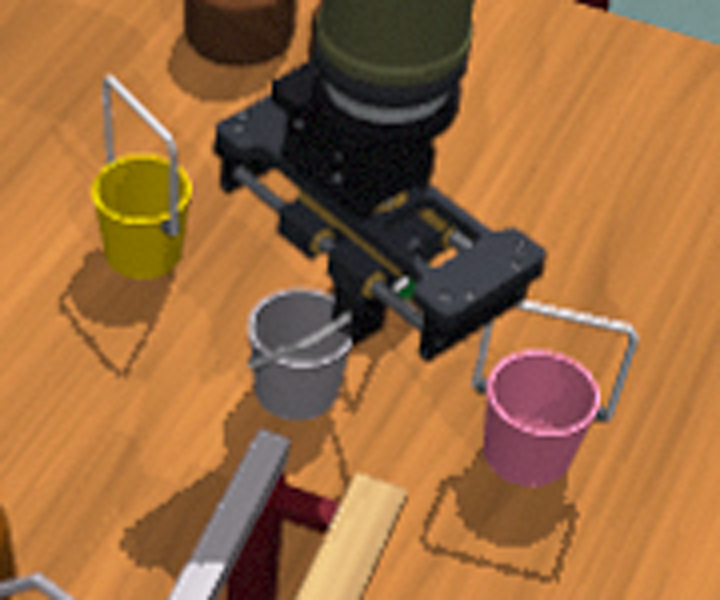

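```bash
python3 -m creep '[{"linear":[-0.0035,0,-0.005],"twist":[0,0,0],"fingers":1},{"linear":[-0.0066,0,-0.0103],"twist":[0,0,0],"fingers":1},{"linear":[-0.0092,0,-0.016],"twist":[0,0,0],"fingers":1},{"linear":[-0.0114,0,-0.0217],"twist":[0,0,0],"fingers":1},{"linear":[-0.0132,0,-0.0276],"twist":[0,0,0],"fingers":1},{"linear":[-0.0144,0,-0.0336],"twist":[0,0,0],"fingers":1},{"linear":[-0.0152,0,-0.04],"twist":[0,0,0],"fingers":1},{"linear":[-0.0154,0,-0.0457],"twist":[0,0,0],"fingers":1}]' ; python3 -c "
from h import *
st()
shot('wrist','w14');shot('scene','s14'); print(nets.place_of('scene','pail')[:5])
im=load('s14')['im'][90:240,240:420]; cv2.imwrite('pics/c15.png',cv2.resize(im,None,fx=4,fy=4,interpolation=2)[:,:,::-1])"
```

```text
time: 12.72
position: [0.5041, 0.2677, 0.1229]
tool_rot: [0.317, 1.549, -0.317]
ft_force: [0.2, -1.8, 5.1]
grip_width: 0.051
t 12.72 p [0.5041 0.2677 0.1229] F [ 0.2 -1.8  5.1] w 0.051 yawz -23.16 x [-0.001  0.001 -1.   ] q [-0.98  0.25  0.51  1.8  -0.14  1.12 -0.83]
[{'centre': [0.5033, 0.2667, -0.0007], 'conf': 0.88}, {'centre': [0.6568, 0.2921, -0.0021], 'conf': 0.75}, {'centre': [0.5149, 0.3899, -0.0016], 'conf': 0.65}, {'centre': [0.3525, 0.3346, 0.002], 'conf': 0.63}]
```

View pics/w14.png

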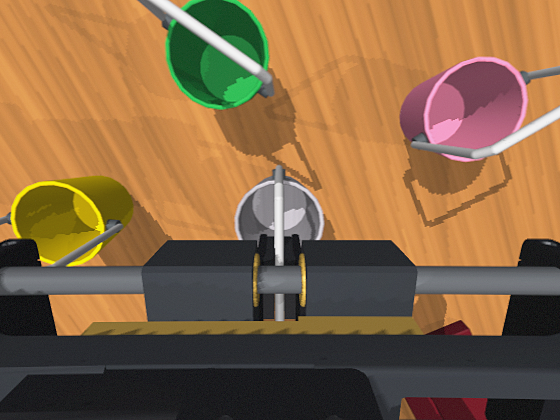

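View pics/c15.png

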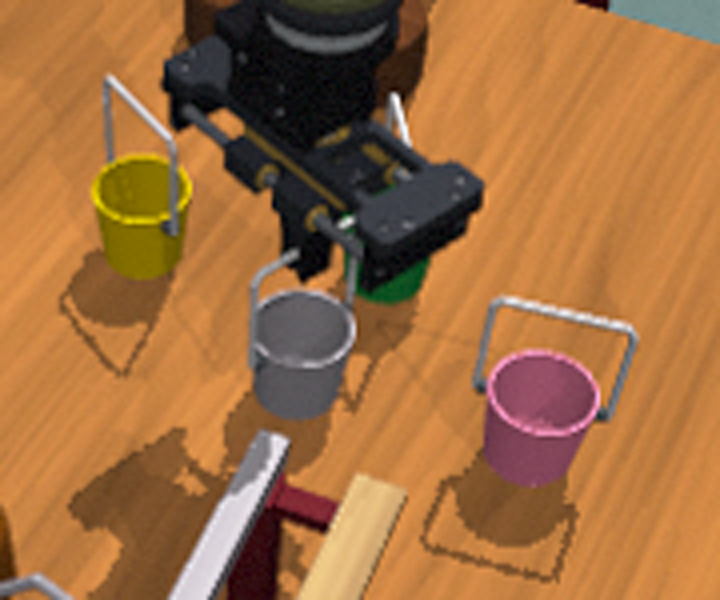

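```bash
python3 -m creep '[{"linear":[0,0,0],"twist":[0,0,0],"fingers":1},{"linear":[0,0,0],"twist":[0,0,0],"fingers":1},{"linear":[-0.008,0,0],"twist":[0,0,0],"fingers":1},{"linear":[-0.02,0,0],"twist":[0,0,0],"fingers":1},{"linear":[-0.04,0,0],"twist":[0,0,0],"fingers":1},{"linear":[-0.06,0,0],"twist":[0,0,0],"fingers":1},{"linear":[-0.075,0,0],"twist":[0,0,0],"fingers":1},{"linear":[-0.08,0,0],"twist":[0,0,0],"fingers":1}]' 45 ; python3 -c "
from h import *
st()
shot('wrist','w15');shot('scene','s15')
plan([.445,.05,.25],4.5)
im=load('s15')['im'][60:240,220:420]; cv2.imwrite('pics/c16.png',cv2.resize(im,None,fx=3,fy=3,interpolation=2)[:,:,::-1])"
```

```text
time: 13.53
position: [0.5057, 0.2681, 0.205]
tool_rot: [0.319, 1.546, -0.315]
ft_force: [1.5, 0.4, -3.1]
grip_width: 0.034
t 13.53 p [0.5057 0.2681 0.205 ] F [ 1.5  0.4 -3.1] w 0.034 yawz -23.17 x [ 0.002  0.003 -1.   ] q [-0.99  0.18  0.52  1.71 -0.09  1.28 -0.86]
 lin [-0.0471, -0.2238, 0.0303] tw [-27.67, 0.03, -0.09]
```

View pics/c16.png

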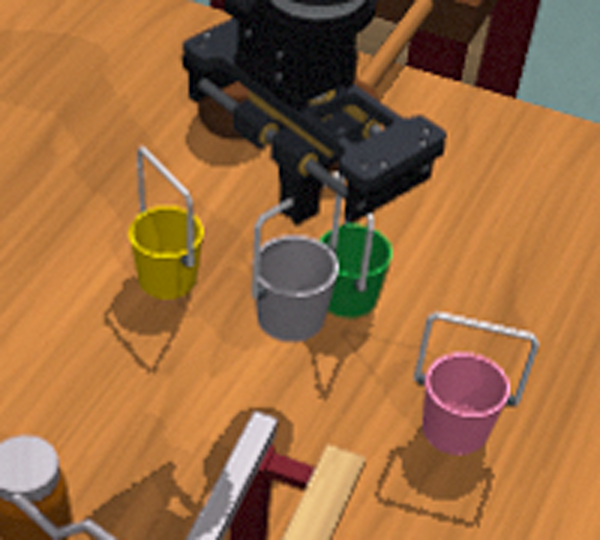

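```bash
python3 -m creep '[{"linear":[-0.02,-0.005,0],"twist":[-2,0,0],"fingers":1},{"linear":[-0.035,-0.018,0.002],"twist":[-5,0,0],"fingers":1},{"linear":[-0.045,-0.038,0.005],"twist":[-8,0,0],"fingers":1},{"linear":[-0.047,-0.06,0.008],"twist":[-11,0,0],"fingers":1},{"linear":[-0.047,-0.082,0.011],"twist":[-14,0,0],"fingers":1},{"linear":[-0.047,-0.104,0.014],"twist":[-17,0,0],"fingers":1},{"linear":[-0.047,-0.126,0.017],"twist":[-20,0,0],"fingers":1},{"linear":[-0.047,-0.148,0.020],"twist":[-23,0,0],"fingers":1}]' >/dev/null; python3 -c "
from h import *
st()
plan([.445,.05,.25],4.5); plan([.435,-.102,.25],4.5)"
```

```text
t 14.3 p [0.4639 0.1221 0.2477] F [-1.  -0.7 -3.4] w 0.039 yawz -0.03 x [-0.003 -0.001 -1.   ] q [-0.91 -0.08  0.57  1.85  0.04  1.36 -0.35]
 lin [-0.0021, -0.0721, -0.0189] tw [-4.53, -0.16, 0.06]
 lin [-0.0019, -0.2241, -0.0288] tw [-4.53, -0.16, 0.06]
```

```bash
python3 -m creep '[{"linear":[-0.002,-0.022,-0.006],"twist":[-2,0,0],"fingers":1},{"linear":[-0.002,-0.046,-0.012],"twist":[-4.5,0,0],"fingers":1},{"linear":[-0.002,-0.072,-0.019],"twist":[-4.5,0,0],"fingers":1},{"linear":[-0.002,-0.1,-0.024],"twist":[-4.5,0,0],"fingers":1},{"linear":[-0.002,-0.13,-0.029],"twist":[-4.5,0,0],"fingers":1},{"linear":[-0.002,-0.16,-0.029],"twist":[-4.5,0,0],"fingers":1},{"linear":[-0.002,-0.185,-0.029],"twist":[-4.5,0,0],"fingers":1},{"linear":[-0.002,-0.205,-0.029],"twist":[-4.5,0,0],"fingers":1}]' >/dev/null; python3 -c "
from h import *
st()
plan([.435,-.1015,.25],4.5)"
```

```text
t 14.97 p [ 0.4343 -0.084   0.2501] F [ 0.5  0.6 -2.7] w 0.036 yawz 4.2 x [-0.002  0.    -1.   ] q [-0.76 -0.24  0.77  1.93  0.17  1.39  0.05]
 lin [0.0001, -0.0175, -0.0006] tw [-0.3, -0.12, -0.02]
```

```bash
python3 -m creep '[{"linear":[0,-0.01,0],"twist":[0,0,0],"fingers":1},{"linear":[0,-0.0165,0.002],"twist":[0,0,0],"fingers":1},{"linear":[0,-0.0165,0.002],"twist":[0,0,0],"fingers":1},{"linear":[0,-0.0165,0.002],"twist":[0,0,0],"fingers":1}]' >/dev/null; python3 -c "
from h import *
np.set_printoptions(precision=4,suppress=True)
st()
for c in ('wrist','scene','top'): shot(c,c[0]+'16')
plan([.5117,-.096,.25],4.5)
im=load('s16')['im'][150:300,140:330]; cv2.imwrite('pics/c17.png',cv2.resize(im,None,fx=4,fy=4,interpolation=2)[:,:,::-1])
"
```

```text
t 15.3 p [ 0.439  -0.0967  0.251 ] F [ 0.4  0.7 -2.9] w 0.037 yawz 4.37 x [-0.001  0.    -1.   ] q [-0.75 -0.22  0.8   1.92  0.16  1.38  0.09]
 lin [0.0011, -0.0051, 0.0726] tw [-0.06, -0.04, 0.0]
```

View pics/w16.png

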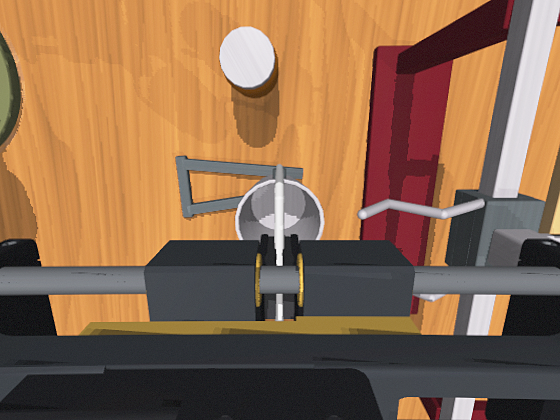

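View pics/c17.png

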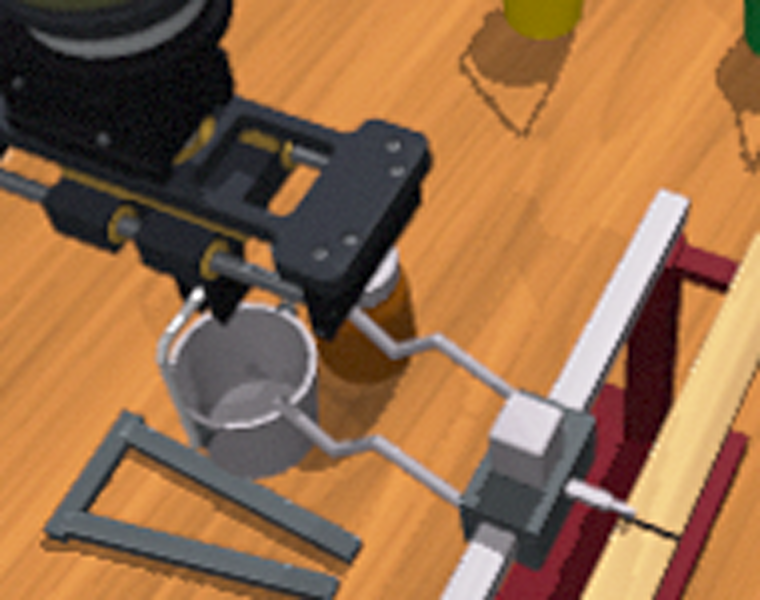

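View pics/t16.png

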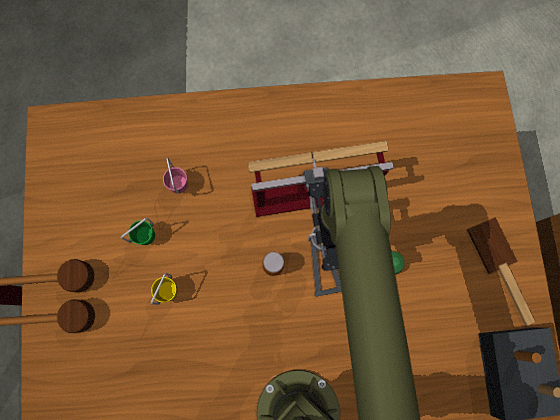

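```bash
python3 -c "
from h import *
np.set_printoptions(precision=4,suppress=True)
w=load('w16');s=readout.get_state();Rt=R.from_rotvec(s['tool_rot'])
for n,u,v,h in (('bailcorner',279,172,.255),('tip+',363,215,.236),('V+',443,215,.211),('pk+',390,203,.238)):
  p=onplane(w,u,v,h); print(n,p,Rt.inv().apply(p-s['position']),unproj(w,u,v))
"
```

```text
bailcorner [ 0.4355 -0.0483  0.255 ] [-0.0039  0.0484  0.0003] [ 0.4359 -0.0537  0.2211]
tip+ [ 0.4866 -0.0728  0.236 ] [0.0151 0.02   0.0494] [ 0.4851 -0.0714  0.241 ]
V+ [ 0.5476 -0.0758  0.211 ] [0.0401 0.0122 0.11  ] [ 0.5303 -0.0681  0.2402]
pk+ [ 0.5002 -0.0639  0.238 ] [0.0131 0.0278 0.0636] [ 0.5081 -0.0686  0.2183]
```

```bash
python3 -m creep '[{"linear":[0,-0.003,0.004],"twist":[0,0,0],"fingers":1},{"linear":[0,-0.0055,0.012],"twist":[0,0,0],"fingers":1},{"linear":[0,-0.0055,0.022],"twist":[0,0,0],"fingers":1},{"linear":[0,-0.0055,0.032],"twist":[0,0,0],"fingers":1},{"linear":[0,-0.0055,0.042],"twist":[0,0,0],"fingers":1},{"linear":[0,-0.0055,0.052],"twist":[0,0,0],"fingers":1},{"linear":[0,-0.0055,0.060],"twist":[0,0,0],"fingers":1},{"linear":[0,-0.0055,0.064],"twist":[0,0,0],"fingers":1}]' >/dev/null; python3 -c "
from h import *
np.set_printoptions(precision=4,suppress=True)
st()
for c in ('wrist','scene'): shot(c,c[0]+'17')
plan([.5117,-.0966,.25],4.5)
im=load('s17')['im'][150:300,140:330]; cv2.imwrite('pics/c18.png',cv2.resize(im,None,fx=4,fy=4,interpolation=2)[:,:,::-1])
"
```

```text
t 16.12 p [ 0.5044 -0.0979  0.2513] F [ 0.5  1.  -2.7] w 0.037 yawz 4.39 x [ 0.    -0.001 -1.   ] q [-0.76 -0.    0.91  1.78  0.    1.36  0.23]
 lin [0.0012, 0.0011, 0.0081] tw [-0.15, -0.03, 0.07]
```

View pics/w17.png

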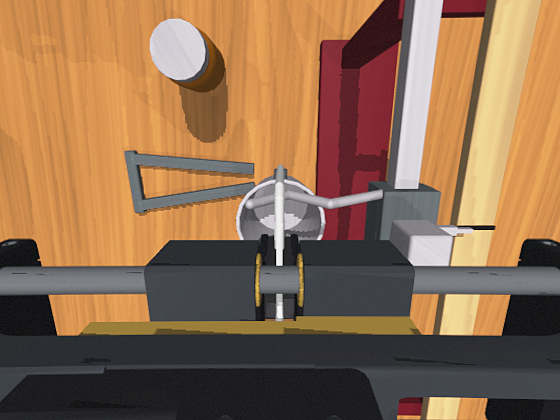

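View pics/c18.png

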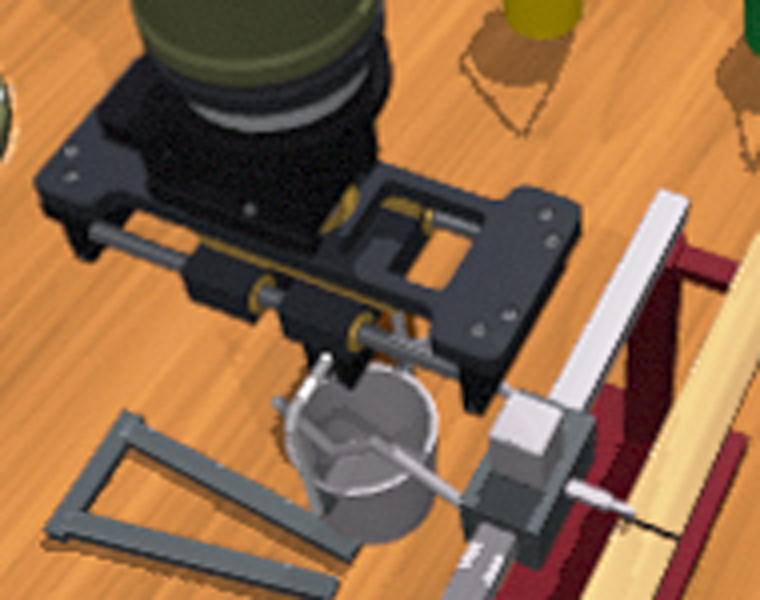

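```bash
python3 -m creep '[{"linear":[0,0.001,0.004],"twist":[0,0,0],"fingers":1},{"linear":[0,0.001,0.008],"twist":[0,0,0],"fingers":1},{"linear":[0.005,0.001,0.008],"twist":[0,0,0],"fingers":1},{"linear":[0.012,0.001,0.008],"twist":[0,0,0],"fingers":1},{"linear":[0.02,0.001,0.008],"twist":[0,0,0],"fingers":1},{"linear":[0.026,0.001,0.008],"twist":[0,0,0],"fingers":1},{"linear":[0.03,0.001,0.008],"twist":[0,0,0],"fingers":1},{"linear":[0.03,0.001,0.008],"twist":[0,0,0],"fingers":1}]' >/dev/null; python3 -c "
from h import *
np.set_printoptions(precision=4,suppress=True)
st()
for c in ('wrist','scene'): shot(c,c[0]+'18')
plan([.5117,-.0966,.212],4.5)
im=load('w18')['im'][150:270,200:400]; cv2.imwrite('pics/c19.png',cv2.resize(im,None,fx=4,fy=4,interpolation=2)[:,:,::-1])
"
```

```text
t 16.88 p [ 0.5101 -0.097   0.22  ] F [-0.3  0.1 -3. ] w 0.034 yawz 4.29 x [-0.002  0.    -1.   ] q [-0.75  0.05  0.92  1.82 -0.04  1.3   0.26]
 lin [0.0092, 0.0005, 0.0008] tw [-0.2, -0.01, -0.01]
```

View pics/c19.png

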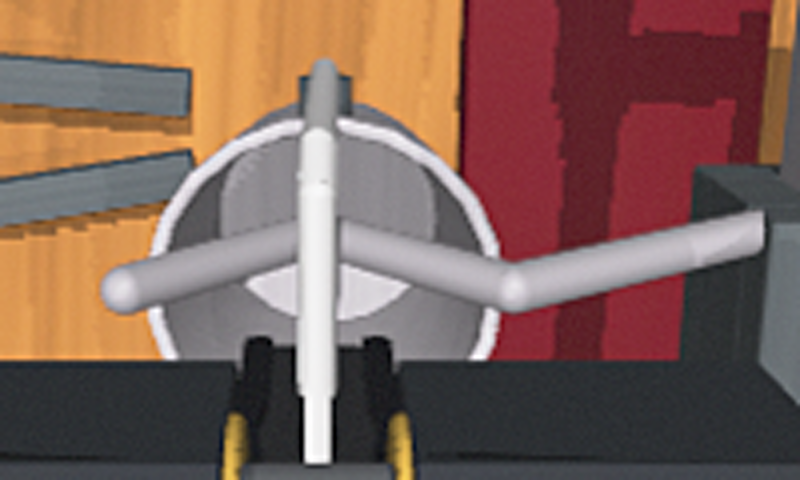

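```bash
python3 -m creep '[{"linear":[0.002,0,0],"twist":[0,0,0],"fingers":1},{"linear":[0.004,0,0],"twist":[0,0,0],"fingers":1},{"linear":[0.006,0,0],"twist":[0,0,0],"fingers":1},{"linear":[0.006,0,0],"twist":[0,0,0],"fingers":1}]';python3 -m creep '[{"linear":[0.001,0,0],"twist":[0,0,0],"fingers":1},{"linear":[0.002,0,0],"twist":[0,0,0],"fingers":1},{"linear":[0.002,0,0],"twist":[0,0,0],"fingers":1}]'
```

```text
time: 17.32
position: [0.5108, -0.0971, 0.2151]
tool_rot: [-0.059, 1.571, 0.059]
ft_force: [-0.0, -0.2, -3.9]
grip_width: 0.035
time: 17.57
position: [0.5109, -0.0972, 0.2141]
tool_rot: [-0.058, 1.57, 0.059]
ft_force: [-3.6, 0.7, 4.5]
grip_width: 0.037
```

```bash
python3 -m creep '[{"linear":[0.0005,0,-0.001],"twist":[0,0,0],"fingers":1},{"linear":[0.001,0,-0.0015],"twist":[0,0,0],"fingers":1},{"linear":[0.001,0,-0.0015],"twist":[0,0,0],"fingers":1}]' 15; python3 -c "
from h import *
for c in ('wrist','scene'): shot(c,c[0]+'19')
im=load('w19')['im'][150:270,200:400]; cv2.imwrite('pics/c20.png',cv2.resize(im,None,fx=4,fy=4,interpolation=2)[:,:,::-1])
"
```

```text
time: 17.82
position: [0.5105, -0.0973, 0.2135]
tool_rot: [-0.059, 1.567, 0.059]
ft_force: [-2.4, 0.4, 5.6]
grip_width: 0.048
```

View pics/c20.png

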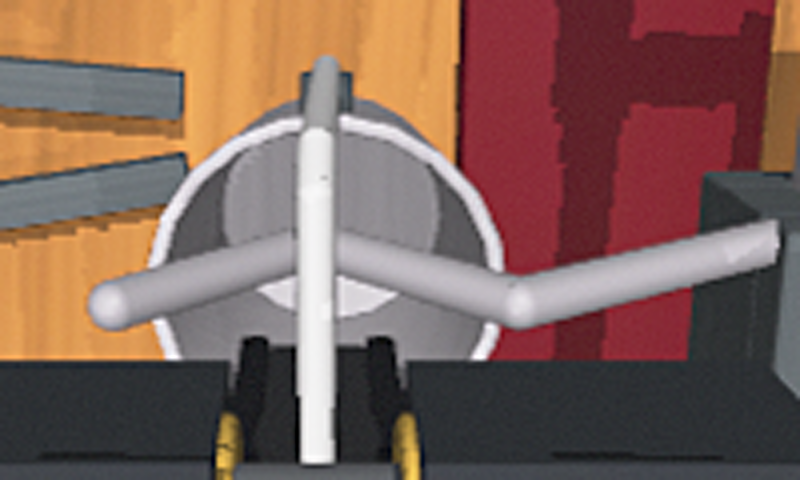

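```bash
python3 -m creep '[{"linear":[0,0,0],"twist":[0,0,0],"fingers":0.8},{"linear":[0,0,0],"twist":[0,0,0],"fingers":0.6},{"linear":[0,0,0],"twist":[0,0,0],"fingers":0.4},{"linear":[0,0,0],"twist":[0,0,0],"fingers":0.3},{"linear":[0,0,0],"twist":[0,0,0],"fingers":0.3},{"linear":[0,0,0],"twist":[0,0,0],"fingers":0.3}]'; python3 -c "
from h import *
for c in ('wrist','scene'): shot(c,c[0]+'20')
im=load('s20')['im'][150:300,140:330]; cv2.imwrite('pics/c21.png',cv2.resize(im,None,fx=4,fy=4,interpolation=2)[:,:,::-1])
"
```

```text
time: 18.42
position: [0.5096, -0.0972, 0.2123]
tool_rot: [-0.059, 1.57, 0.059]
ft_force: [0.1, 0.0, -0.1]
grip_width: 0.333
```

View pics/w20.png

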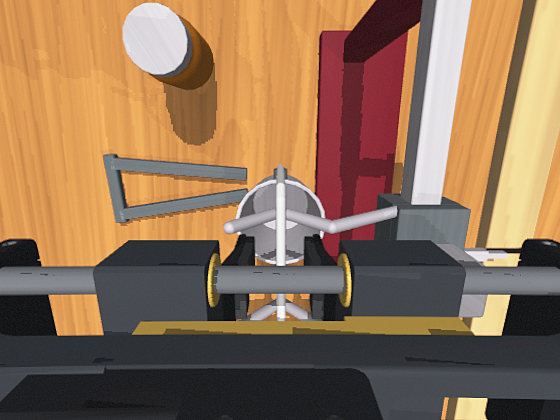

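View pics/c21.png

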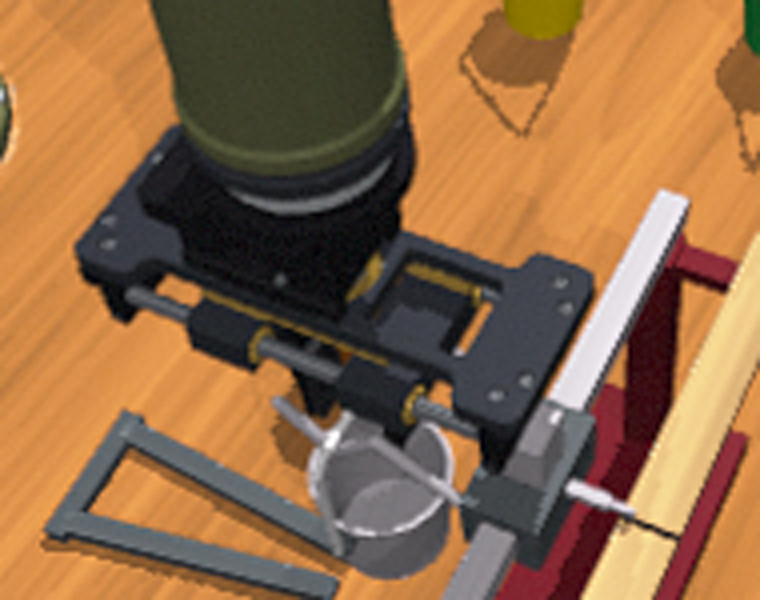

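Released, with both prongs under the wire and no force on the wrist. Next I retreat straight up.

```bash
python3 -m creep '[{"linear":[-0.008,0,0],"twist":[0,0,0],"fingers":0.3},{"linear":[-0.02,0,0],"twist":[0,0,0],"fingers":0.3},{"linear":[-0.035,0,0],"twist":[0,0,0],"fingers":0.3},{"linear":[-0.055,0,0],"twist":[0,0,0],"fingers":0.3},{"linear":[-0.08,0,0],"twist":[0,0,0],"fingers":0.3},{"linear":[-0.11,0,0],"twist":[0,0,0],"fingers":0.3},{"linear":[-0.14,0,0],"twist":[0,0,0],"fingers":0.3},{"linear":[-0.15,0,0],"twist":[0,0,0],"fingers":0.3}]'; python3 -c "
from h import *
for c in ('wrist','scene'): shot(c,c[0]+'21')
im=load('s21')['im'][170:320,150:340]; cv2.imwrite('pics/c22.png',cv2.resize(im,None,fx=4,fy=4,interpolation=2)[:,:,::-1])
"
```

```text
time: 19.18
position: [0.5111, -0.0978, 0.3679]
tool_rot: [-0.058, 1.563, 0.059]
ft_force: [1.2, -0.4, 0.6]
grip_width: 0.348
```

View pics/w21.png

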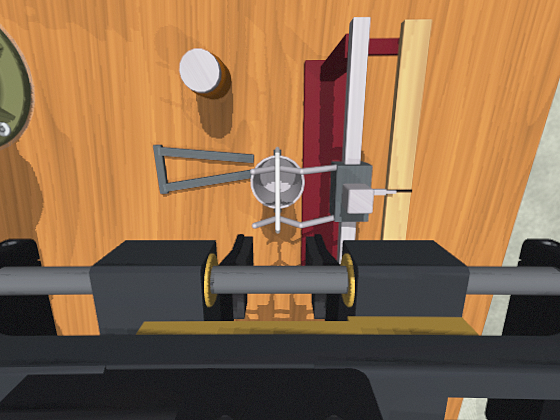

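View pics/c22.png

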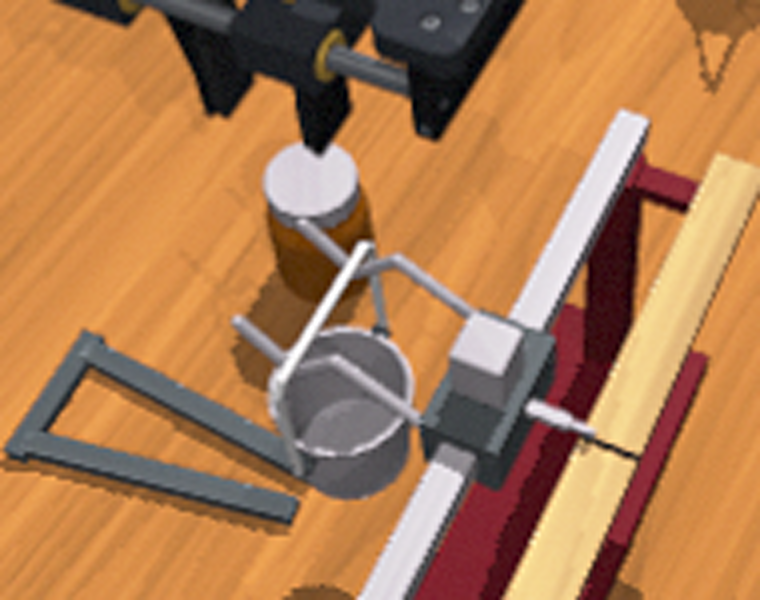

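```bash
python3 -m creep '[{"linear":[-0.01,0,0],"twist":[0,0,0],"fingers":0.3},{"linear":[-0.01,0,0],"twist":[0,0,0],"fingers":0.3},{"linear":[-0.01,0,0],"twist":[0,0,0],"fingers":0.3},{"linear":[-0.01,0,0],"twist":[0,0,0],"fingers":0.3},{"linear":[-0.01,0,0],"twist":[0,0,0],"fingers":0.3},{"linear":[-0.01,0,0],"twist":[0,0,0],"fingers":0.3},{"linear":[-0.01,0,0],"twist":[0,0,0],"fingers":0.3},{"linear":[-0.01,0,0],"twist":[0,0,0],"fingers":0.3}]'; python3 -c "
from h import *
np.set_printoptions(precision=4,suppress=True)
for c in ('wrist','scene'): shot(c,c[0]+'22')
for c in ('scene','wrist'):
  for l in ('pail','bail_top','collar_pointer','mark','jar','paperweight','jacks'): print(c,l,[(r['centre'],r['conf']) for r in nets.place_of(c,l)[:5]])
a=load('s21')['im'].astype(int);b=load('s22')['im'].astype(int);d=np.abs(a-b).sum(2)[215:300,200:280];print('motion px',(d>60).sum())
im=load('w22')['im'][165:215,330:430]; im2=load('s22')['im'][265:305,270:330]
cv2.imwrite('pics/c23.png',np.vstack([cv2.resize(im,(600,300),interpolation=0),cv2.resize(im2,(450,300),interpolation=0).copy() if 0 else cv2.copyMakeBorder(cv2.resize(im2,(450,300),interpolation=0),0,0,0,150,0)])[:,:,::-1])
w=load('w22');print(w['T'][:3,3])
"
```

```text
time: 19.95
position: [0.5094, -0.0972, 0.3721]
tool_rot: [-0.059, 1.57, 0.059]
ft_force: [-0.2, 0.6, -0.2]
grip_width: 0.35
scene pail [([0.5112, -0.0933, 0.0936], 0.94), ([0.6566, 0.2882, 0.001], 0.9), ([0.5151, 0.3895, -0.003], 0.74)]
scene bail_top [([0.3942, -0.107, 0.0023], 0.69), ([0.3489, 0.3274, 0.1225], 0.68), ([0.5127, -0.0972, 0.2151], 0.6), ([0.6622, 0.2912, 0.1269], 0.58), ([0.5114, 0.3939, 0.1286], 0.57)]
scene collar_pointer [([0.6342, -0.0881, 0.2092], 0.93)]
scene mark [([0.3974, 0.0293, 0.0003], 0.65), ([0.3946, -0.1069, 0.0025], 0.55), ([0.6418, -0.0862, 0.1999], 0.36)]
scene jar [([0.3953, 0.0279, 0.0009], 0.58)]
scene paperweight [([0.3757, -0.2968, 0.0016], 0.71)]
scene jacks [([0.3968, -0.1082, 0.0031], 0.83)]
wrist pail [([0.5061, -0.0974, 0.0929], 0.56)]
wrist bail_top [([0.5094, -0.0964, 0.2166], 0.81)]
wrist collar_pointer [([0.635, -0.0841, 0.2034], 0.75)]
wrist mark [([0.6391, -0.0886, 0.2049], 0.51)]
wrist jar [([0.4029, 0.0319, 0.0004], 0.62), ([0.5903, -0.1066, 0.0019], 0.17)]
wrist paperweight []
wrist jacks [([0.3943, -0.1066, -0.0021], 0.95)]
motion px 0
[ 0.5044 -0.0253  0.5246]
```

View pics/c23.png

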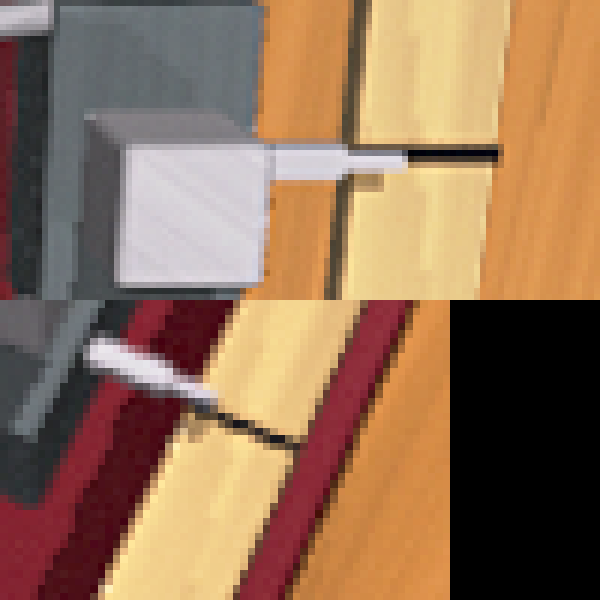

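```bash
python3 -c "
from h import *
w=load('w22');s=load('s22');fy=np.array([-.0785,.9969,0])
print('w mark',onplane(w,330+455/6-.5,165+154/6-.5,.2)@fy,[round(onplane(w,330+380/6-.5,165+161/6-.5,h)@fy,4) for h in(.203,.206,.208)])
print('s mark',onplane(s,270+260/7.5-.5,265+130/7.5-.5,.2)@fy,[round(onplane(s,270+205/7.5-.5,265+96/7.5-.5,h)@fy,4) for h in(.203,.206,.208)])
for r in range(1): print(unproj(w,390,191),unproj(w,393,191))
"
```

```text
w mark -0.13795868497586664 [np.float64(-0.1385), np.float64(-0.1379), np.float64(-0.1374)]
s mark -0.13612158033860436 [np.float64(-0.1349), np.float64(-0.1363), np.float64(-0.1373)]
[ 0.62807554 -0.08726289  0.21114095] [ 0.63169788 -0.08723924  0.21005254]
```

Both views put the pointer within about 1 mm of the line, and the pail is still. I'm handing in.

```bash
python3 -c "
from h import *
print(job.close_job()); st()"
```

```text
the job is handed in; nothing more can be done
None
the job is handed in; nothing more can be done
```

The job is done and handed in at about 21 s of the 72 s allowed. I slid the collar until its pointer stood at the scribed line and let go. Then I raised the steel pail's bail upright, carried the pail over the prong tips from the front, and hung it on both prongs. I released it and backed the gripper straight up.

- **Pointer at the line:** in the last wrist and scene pictures the pointer lies within about 1 mm of the line. The pointer's exact height above the batten limits how well this can be measured.
- **Pail hanging:** the bail wire lies in both Vs (top at about 0.216 m, expected 0.217 m). No motion showed between two pictures about 0.8 s apart.
- **Force:** wrist force was near zero after release, and the gripper was about 0.15 m clear.
- **Bystanders:** the jar, paperweight and jacks read where they started, within the networks' error of a few mm. The jar read up to about 8 mm off in the wrist view.
- **Disagreements:** the networks put the pointer and the mark up to about 4–5 mm apart, within their own error. I went by the direct pixel measurement, which agreed in both views.
- **Pail tilt:** I judged it straight by eye. The pail's origin sits within about 5 mm of directly below the bail top.

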